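# Swap bottles in a one-hand bench clamp and pump it tight

### The arm

A 6-joint arm with a two-finger parallel gripper is mounted at the origin on a cart in front of the work surface, level with it; the furniture and walls round the work are solid. World frame = base frame: x ahead of the robot, y to its left, z up, the work surface at z = 0. Lengths are in mm, angles in rad, forces in N, time in s.
With the tool pointing down it reaches from about 300 to 775 mm from the base axis. Payload 14.6 kg.
Tool frame: the origin (TCP) lies midway between the tips of the shut fingers; the grasp point (between the pads) lies 19 mm behind it; x points along the fingers, z is the direction in which the jaws open and shut, and the axes are right-handed (so a half turn about x gives the same grasp; the last joint's range is limited). The gripper opens to 94 mm and grips with 3 to 60 N. Pads are 16 mm wide; open, the fingers measure 119 mm over their backs; the gripper's body (75 mm by 177 mm) begins 78 mm behind the grasp point.
Start: joints at [-1.394, 0.3, 1.521, -0, 1.321, -0.067], TCP at [132.759, -533.727, 173.946] pointing down, gripper open.
Joint ranges: [-3.03, 3.03], [-0.79, 2.21], [0.23, 2.52], [-1.04, 4.18], [0, 3.07], [-2.55, 2.55]. Speed limits (rad/s): [2.22, 2.22, 2.57, 3.14, 3.14, 3.14].

### API

Orientations are given as [roll, pitch, yaw] about the fixed x, y, z axes, in that order (R = Rz(yaw) Ry(pitch) Rx(roll)).
In Python, from cell import * gives the robot as it stands.
- The arm moves only by the tool play_rows, never from a script. Its argument "motion" is one flat list of numbers, 7 for each row, row after row: the turn, a rotation vector about the tool's x, y, z in rad, then the shift along the tool's x, y, z in m, then the closure, from -1 (fully open) to 1 (shut), so that 0 is half open. In form: [rx, ry, rz, x, y, z, fingers, rx, ry, rz, x, y, z, fingers, ...]. A call has 1 to 20 rows; each row shifts and turns the pose as measured when the row begins, along the tool's axes as they then stand; what a row does not reach is not made up. A row lasts 1/10 s, in which the tool goes at most 50 mm and 8.59 degrees, less where a joint would pass 70% of its speed; a pose out of reach is approached as far as the arm can. A call with a gripper value outside its range is refused whole. The fingers move at their own pace and stop on an object; "newtons" is the grip in N (left out, the last holds). Time passes only in rows, so rows that do not move let the fingers close. It gives the time, the measured TCP pose, the force and the opening at its end, in the units of the state.
- read_state(): the state, without advancing time (a new reading comes with each control period).
- camera(name): name is "side" or "top" or "wrist"; returns (picture, depth): 420x560x3 uint8, blue, green, red; 420x560 float32, mm along the optical axis (not along the pixel's ray), 0 where there is no reading.
- camera_params(name): a dict with "fx", "fy", "cx", "cy" (pixels), "T" (4x4, takes a point from camera to world coordinates). Camera axes: x right, y down, z forward; pixel columns grow to the right and rows downward; lengths in mm; the calibration is good to about 2 mm. The wrist camera is an equidistant fisheye: a pixel r from the principal point sees the ray r / f radians off the axis. A picture is of the moment at which its call begins: read the wrist's pose just before it. camera_params takes no time and is no camera call; for the wrist camera it gives the pose at the moment of the call.
- sign_off(): hands the job in, once; it reports no verdict.
Trained networks look in the newest picture that a camera, given by its name, has taken for a name from the list of things; names that differ only in an ending like _2 or _b are one class to them, and where a whole thing is asked for, a point or a joint stands for the part that bears it (a point fixed in the world has none). Each returns a list of dicts, best first, with "conf" (0 to 1); they miss things now and then, are a little off and sometimes report something else, mostly with a low value. They report only what shows in the picture. A call takes as long as a camera call. They do not tell look-alikes from the thing itself.
- masks_of(camera, name): "region" (420x560 bool, what is visible of it).
- place_of(camera, name): "at" ([x, y, z] in mm, in the coordinates of the camera as it stood for that picture, good to about 4 mm: a listed point, or the origin of a listed thing).
The state is a dict: "clock": time; "joints": joint angles; "qd": joint speeds; "effort": joint torques, N m; "eef_pos": TCP position; "eef_rot": TCP orientation; "wrist_force": force on the tool from outside, world axes, zero at the start; "moment": the same for the moment, N m; "finger_gap": finger opening in mm.
Only numpy, scipy, OpenCV 4.12 (cv2) and the standard library are available. Lean on these libraries where they do the work, as an engineer would, in place of code of your own. Each camera call takes 0.05 s, during which the arm holds its last target.

### The job

The short bottle standing loose between the jaws of the bench clamp is finished with: stand it in the middle of the shallow steel tray. Then take the middle-sized of the three bottles on the grey mat, stand it upright on the clamp's base plate between the jaws, and squeeze the clamp's trigger fully, again and again, until the sliding jaw will close no further and holds the bottle firmly in the V of the fixed jaw; then let go. Do not shift or knock over the other bottles and dishes standing about.

Things in the scene. Friction and masses are not known exactly. Their poses are not given: they have to be found in the camera images.
- clamp: bench clamp, fixed: aluminium plate 6 mm thick (x -220 to 80, y -45 to 45 mm) with a fixed V jaw at one end, a grey housing (x -185 to -97 mm, up to z 112 mm) with two upright white levers at the other. Origin: bench level, below where the axis of a 70 mm bottle seats in the V. x: closing direction, from the levers to the fixed jaw; z up
- clamp_seat (a point): the same place on the plate's top (z 6 mm), axes as the clamp's. V jaw: two rubber-faced walls, z 12 to 74 mm, that touch a 70 mm bottle seated here at 30 degrees either side of +x. Sliding pad: upright face 48 mm wide, z 12 to 74 mm, at x = -71 mm + clamp_bar; at first the bay is at least 20 mm longer than the bottle
- clamp_squeeze (a point): squeezing point at x -160, y 0, z 164 mm of the clamp's frame: midway between the levers' outer faces when the trigger is fully squeezed (then 40 mm apart). At rest they are 56 mm apart: the fixed lever's face at -20, the trigger's at +36 mm from here along clamp x. Fixed lever 22 mm wide, top at z 181 mm. Take both from above, fingers closing along clamp x
- clamp_trigger (a joint): the trigger: the white lever nearer the jaws, 14 mm thick, 20 mm wide, top at z 182 mm, hinged at z 95 mm. 0 at rest, 0.235 rad when fully squeezed toward the fixed lever; a spring (4 to 6 N at the squeezing point) brings it back within 0.4 s if the fingers open wide enough to clear it. About 20 N closes it even when the jaw is tight
- clamp_bar (a joint): travel (m) of the toothed bar that carries the sliding pad: 0 open, grows as it closes; starts at 0 to 0.012. Ratchet of 8 mm teeth: each full squeeze after a full return moves it about 8 mm on and it stays (after slipping back 1 to 3 mm); half a squeeze may gain none. The pad meets a seated 70 mm bottle at about 0.036; the ratchet ends at 0.044 to 0.046, where more squeezes do no harm
- clamp_pad: the sliding rubber jaw pad, sprung 1.2 N per mm on the end of the bar, so the grip reaches about 9 N with the bar home at 0.044. Its frame coincides with the clamp's frame when the bar is fully open
- old_bottle: short white bottle with a red screw cap, diameter 52 mm, 85 mm tall, standing loose between the jaws on the 6 mm plate; cap diameter 38 mm from 67 to 85 mm up. About 0.1 kg. Origin at the centre of its underside, z up
- tray: shallow square steel tray, 120 x 120 mm, 12 mm high, walls and floor 3 to 5 mm thick; origin at the centre of its underside, z up
- sample_bottle: the middle-sized clear screw-cap bottle on the mat, diameter 70 mm, 142 mm tall; ribbed blue cap, diameter 54 mm from 112 to 142 mm up, to be grasped from above. About 0.24 kg. Origin at the centre of its underside, z up
- big_bottle: the largest bottle on the mat, to be left alone: same shape, diameter 86 mm, 180 mm tall. Origin at the centre of its underside
- small_bottle: the smallest bottle on the mat, to be left alone: diameter 56 mm, 99 mm tall. Origin at the centre of its underside
- mat: grey rubber bench mat, 230 x 230 mm, 3 mm thick, on which the three bottles stand; origin at the centre of its underside
- dishes: stack of petri dishes behind the clamp, diameter 62 mm, 62 mm high, to be left alone; origin at the underside
- reagent: small white bottle with a blue cap behind the clamp, diameter 42 mm, 68 mm tall, to be left alone; origin at the centre of its underside
Not all that is in view belongs to the job. Leave any green or purple look-alike of the old_bottle alone.

How it is judged:
By the outcome, as a careful person would: the job done as asked, in the order asked, and still so for the second after the job is handed in, with the robot touching nothing.
It also fails if it takes over 69 s, if anything falls off the work surface, if the arm or the gripper's body presses on something with over 40 N, if the wrist force passes 120 N, or if a joint passes its speed limit or range.

## Working session

There is one attempt and no reset: what is moved stays moved. The work goes in short steps, Python scripts to look and compute and a tool call to move; the robot and the scene stay as the last step left them, time stands still between calls to the robot, and variables do not carry over. Pictures are saved under pics/ and viewed, and the job is handed in when it is done.

Besides the shell and the picture viewer there is one more tool, called after "Emit:" as name(argument=value, ...), one argument or row to a line, values as JSON. play_rows: Moves the arm, as the interface text tells. Its arguments: {"type":"object","properties":{"motion":{"type":"array","items":{"type":"number"}},"newtons":{"type":"number"}},"required":["motion"]}

```bash
mkdir -p pics; ls; cat > h.py <<'E'
from cell import *
import numpy as np, cv2
def shot(n,f):
    p,d=camera(n); cv2.imwrite('pics/'+f,p); return p,d
def w(cam,pt,T=None):
    T=np.array(camera_params(cam)['T']) if T is None else T
    return (T@np.r_[pt,1])[:3]
E
python3 - <<'E'
from h import *
print(read_state())
for c in ('side','top'):
    p=camera_params(c); print(c,{k:np.round(v,3).tolist() for k,v in p.items()})
    shot(c,c+'0.png')
    for n in ['clamp','clamp_seat','clamp_squeeze','old_bottle','tray','sample_bottle','big_bottle','small_bottle','dishes','reagent','mat','clamp_pad']:
        for r in place_of(c,n)[:4]: print(n,round(r['conf'],2),np.round(w(c,r['at'])).tolist())
print(read_state()['clock'])
E
```

```text
pics
{'clock': 0.0, 'joints': array([-1.39361012e+00,  3.00468239e-01,  1.52161165e+00, -4.66507791e-05,
        1.32069250e+00, -6.65793962e-02]), 'qd': array([-0.00044056,  0.0009124 , -0.00054764, -0.00058929,  0.00039416,
       -0.00130062]), 'effort': array([ 1.36013603e-05, -5.31809449e+01, -3.52735555e+01,  7.08349259e-02,
        2.43481679e-02, -7.48760294e-05]), 'eef_pos': array([ 132.68699395, -533.433331  ,  173.37499053]), 'eef_rot': array([3.11329607, 1.56961573, 1.78627691]), 'wrist_force': array([ 0.20044466, -0.84103552, -0.39196738]), 'moment': array([0.02720777, 0.02683643, 0.01352818]), 'finger_gap': 94.18460458419216}
side {'fx': 546.465, 'fy': 546.465, 'cx': 273.794, 'cy': 205.27, 'T': [[-0.995, -0.067, 0.077, 459.476], [-0.102, 0.632, -0.768, 1035.286], [0.003, -0.772, -0.636, 960.759], [0.0, 0.0, 0.0, 1.0]]}
clamp 0.68 [519.0, -96.0, 2.0]
clamp_seat 0.8 [524.0, -93.0, 9.0]
clamp_seat 0.23 [533.0, -91.0, 9.0]
clamp_squeeze 0.92 [508.0, 61.0, 162.0]
old_bottle 0.93 [582.0, -242.0, 1.0]
old_bottle 0.74 [374.0, -32.0, -0.0]
old_bottle 0.68 [532.0, -92.0, 6.0]
old
[... 394 characters left out ...]
fy': 421.283, 'cx': 276.332, 'cy': 210.848, 'T': [[0.013, -0.997, 0.071, 437.306], [-1.0, -0.015, -0.023, 41.177], [0.024, -0.071, -0.997, 1337.364], [0.0, 0.0, 0.0, 1.0]]}
clamp 0.65 [524.0, -92.0, 1.0]
clamp 0.56 [503.0, 67.0, 168.0]
clamp_seat 0.84 [519.0, -95.0, 2.0]
clamp_squeeze 0.71 [503.0, 65.0, 169.0]
old_bottle 0.65 [533.0, -95.0, 5.0]
old_bottle 0.65 [371.0, -34.0, -4.0]
old_bottle 0.63 [582.0, -238.0, 0.0]
old_bottle 0.32 [483.0, 264.0, 5.0]
tray 0.94 [461.0, -345.0, -0.0]
sample_bottle 0.88 [482.0, 265.0, 6.0]
big_bottle 0.58 [584.0, 304.0, 4.0]
small_bottle 0.83 [507.0, 381.0, -1.0]
dishes 0.86 [730.0, 19.0, 1.0]
reagent 0.61 [712.0, 165.0, -3.0]
mat 0.8 [530.0, 316.0, 2.0]
1.3
```

View pics/side0.png

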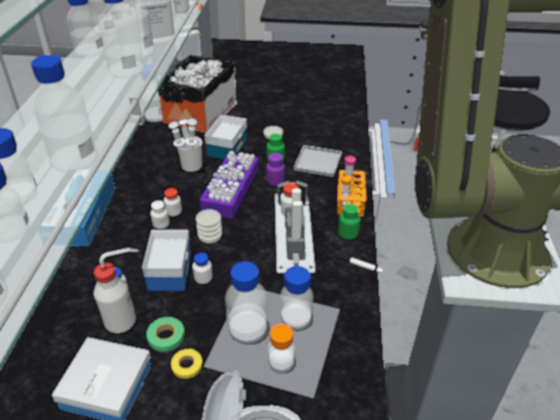

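View pics/top0.png

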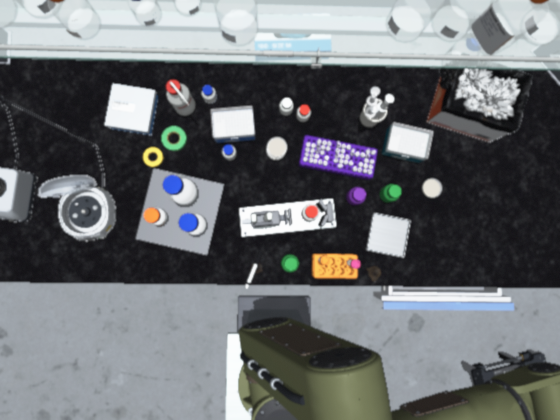

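```bash
cat >> h.py <<'E'
def cloud(cam,d,T=None):
    p=camera_params(cam); T=np.array(p['T']) if T is None else T
    v,u=np.mgrid[:420,:560]
    X=np.stack([(u-p['cx'])/p['fx']*d,(v-p['cy'])/p['fy']*d,d],-1)
    X=X@T[:3,:3].T+T[:3,3]; X[d<=0]=np.nan; return X
def Rm(rpy):
    from scipy.spatial.transform import Rotation as R
    return R.from_euler('xyz',rpy).as_matrix()
E
python3 - <<'E'
from h import *
R=Rm(read_state()['eef_rot']); print(np.round(R,2))
fr={}
for c in ('top','side'):
    p,d=shot(c,c+'1.png'); X=cloud(c,d); np.savez('c_%s.npz'%c,X=X,p=p)
    hsv=cv2.cvtColor(p,cv2.COLOR_BGR2HSV)
    for nm,n in (('old_bottle','old_bottle'),('tray','tray'),('sample_bottle','sample_bottle'),('clamp','clamp'),('clamp_trigger','clamp_trigger')):
        for m in masks_of(c,n)[:4]:
            r=m['region']; P=X[r]; P=P[~np.isnan(P[:,0])]
            if len(P)<5: continue
            zt=np.percentile(P[:,2],97); Q=P[P[:,2]>zt-8]
            v,u=np.where(r)
            print(c,n,round(m['conf'],2),'px',int(u.mean()),int(v.mean()),len(P),'ztop',round(zt),'topmid',np.round((Q.min(0)+Q.max(0))/2)[:2],'mean',np.round(P.mean(0)),'min',np.round(P.min(0)),'max',np.round(P.max(0)))
p=cv2.imread('pics/top1.png')[120:300,220:440]; cv2.imwrite('pics/topcrop.png',cv2.resize(p,None,fx=3.6,fy=3.3,interpolation=cv2.INTER_CUBIC)[:600])
p=cv2.imread('pics/side1.png')[140:290,230:390]; cv2.imwrite('pics/sidecrop.png',cv2.resize(p,None,fx=4,fy=4,interpolation=cv2.INTER_CUBIC))
E
```

```text
[[ 0.    0.97  0.24]
 [-0.    0.24 -0.97]
 [-1.    0.    0.  ]]
top old_bottle 0.72 px 356 195 264 ztop 88 topmid [ 583. -235.] mean [ 579. -230.   68.] min [ 557. -261.   12.] max [ 607. -210.   92.]
top old_bottle 0.59 px 309 211 249 ztop 94 topmid [527. -92.] mean [527. -88.  73.] min [ 503. -116.    3.] max [555. -64.  97.]
top old_bottle 0.59 px 289 262 274 ztop 89 topmid [373. -31.] mean [372. -28.  63.] min [340. -56.  -6.] max [398.  -3.  91.]
top old_bottle 0.59 px 389 192 250 ztop 89 topmid [ 591. -342.] mean [ 589. -334.   65.] min [ 568. -362.    5.] max [ 610. -317.   92.]
top tray 0.91 px 388 233 1466 ztop 14 topmid [ 464. -344.] mean [ 465. -346.    4.] min [ 398. -414.   -5.] max [ 534. -277.   20.]
top sample_bottle 0.62 px 267 216 62 ztop 185 topmid [508.  35.] mean [506.  39. 156.] min [497.  29.  70.] max [518.  52. 189.]
top sample_bottle 0.6 px 192 223 506 ztop 148 topmid [487. 263.] mean [486. 254. 117.] min [452. 228.  18.] max [520. 288. 152.]
top clamp 0.65 px 284 217 2275 ztop 174 topmid [504.  57.] mean [510. -15.  36.] min [ 458. -176.   -2.] max [573. 12
[... 495 characters left out ...]
min [ 559. -337.   -2.] max [ 619. -122.   91.]
side tray 0.8 px 317 161 1011 ztop 14 topmid [ 466. -342.] mean [ 465. -345.    5.] min [ 400. -416.   -5.] max [ 533. -268.   17.]
side sample_bottle 0.64 px 296 298 1792 ztop 146 topmid [490. 266.] mean [488. 280.  89.] min [454. 106.  -4.] max [529. 301. 149.]
side clamp 0.94 px 293 229 2769 ztop 177 topmid [506.  58.] mean [512.  24.  50.] min [ 454. -241.   -6.] max [578. 257. 185.]
side clamp_trigger 0.68 px 280 348 1177 ztop 104 topmid [510. 381.] mean [510. 390.  65.] min [484. 281.  -0.] max [543. 410. 106.]
side clamp_trigger 0.65 px 295 194 92 ztop 184 topmid [509.  36.] mean [509.  40. 173.] min [500.  27. 157.] max [518.  47. 185.]
```

View pics/topcrop.png

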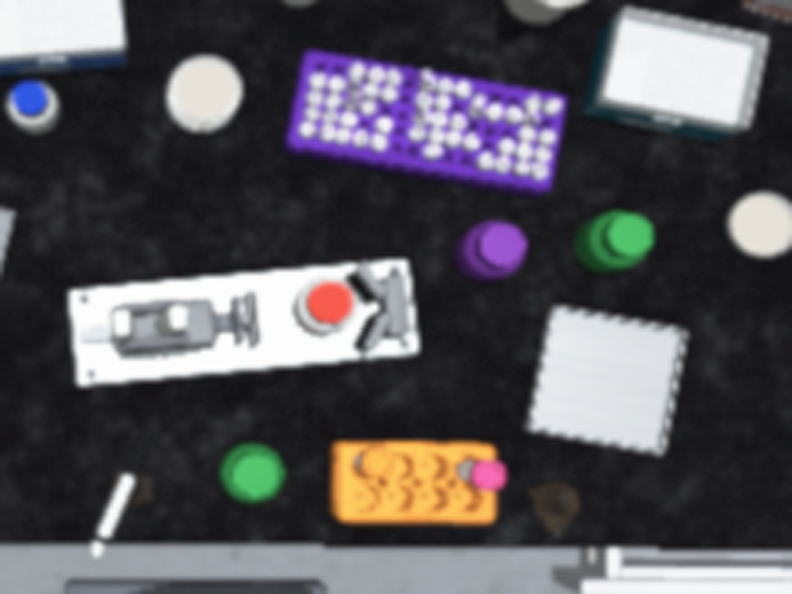

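View pics/sidecrop.png

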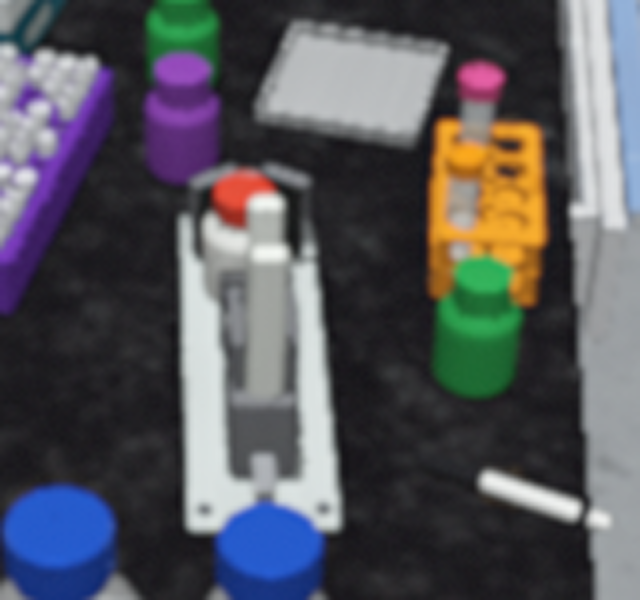

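```bash
python3 - <<'E'
from h import *
for c in('top','side'):
    D=np.load('c_%s.npz'%c); X=D['X'];p=D['p'];hsv=cv2.cvtColor(p,cv2.COLOR_BGR2HSV)
    cp=camera_params(c);T=np.array(cp['T']);v,u=np.mgrid[:420,:560]
    ray=np.stack([(u-cp['cx'])/cp['fx'],(v-cp['cy'])/cp['fy'],np.ones_like(u,float)],-1)@T[:3,:3].T
    def onz(z): return T[:3,3]+ray*((z-T[2,3])/ray[...,2])[...,None]
    # plate
    G=onz(6.)
    m=(G[...,0]>440)&(G[...,0]<600)&(G[...,1]>-200)&(G[...,1]<150)&(hsv[...,2]>170)&(hsv[...,1]<40)&(X[...,2]<25)
    q=G[m][:,:2].astype(np.float32); r=cv2.minAreaRect(q); print(c,'plate',r, m.sum())
    ct=np.array(r[0]); b=cv2.boxPoints(r); print(np.round(b).tolist())
    def cap(name,mask,z,xy):
        H=onz(z); mm=mask&(np.hypot(H[...,0]-xy[0],H[...,1]-xy[1])<45)
        k=(X[...,2]>z-8)&mm; P=X[k]
        print(c,name,k.sum(),'depth z',np.nanmedian(P[:,2]),'mid',np.round(np.nanmean(P,0),1),np.round((np.nanmin(P,0)+np.nanmax(P,0))/2,1),'ext',np.round(np.nanmax(P,0)-np.nanmin(P,0)))
    red=((hsv[...,0]<8)|(hsv[...,0]>172))&(hsv[...,1]>130); blue=(hsv[...,0]>100)&(hsv[...,0]<130)&(hsv[...,1]>120)
    cap('old',red,91,(530,-92)); cap('sample',blue,145,(486,266)); cap('big',blue,183,(587,303))
    # neighbours
    for nm,(x0,x1,y0,y1) in dict(purplerack=(560,720,-230,0),orangerack=(330,420,-200,-60),jaws=(475,575,-160,-100),pad=(490,545,-62,-25)).items():
        k=(X[...,0]>x0)&(X[...,0]<x1)&(X[...,1]>y0)&(X[...,1]<y1)&(X[...,2]>25); P=X[k]
        if len(P): print(nm,len(P),np.round(P.min(0)),np.round(P.max(0)))
E
```

```text
top plate ((512.90576171875, -23.635498046875), (91.3603286743164, 301.0534973144531), 6.604368686676025) 1528
[[450.0, 121.0], [485.0, -178.0], [576.0, -168.0], [541.0, 131.0]]
top old 105 depth z 91.33470579141976 mid [526.5 -90.9  91.2] [526.1 -90.5  90.9] ext [33. 30. 13.]
top sample 272 depth z 144.727945733218 mid [487.3 263.2 144.6] [487.4 262.9 144.8] ext [51. 51. 14.]
top big 287 depth z 182.19340555450776 mid [588.8 301.2 182. ] [589.5 301.3 183.9] ext [50. 51. 17.]
purplerack 1149 [ 560. -230.   25.] [720.  -0.  92.]
orangerack 511 [ 330. -200.   25.] [ 400. -104.  111.]
jaws 312 [ 487. -159.   25.] [ 565. -101.   96.]
pad 46 [491. -35.  42.] [537. -26.  80.]
side plate ((514.24267578125, -20.97979736328125), (90.60354614257812, 296.6572570800781), 6.6334404945373535) 1107
[[452.0, 121.0], [486.0, -174.0], [576.0, -163.0], [542.0, 132.0]]
side old 94 depth z 91.19612365253539 mid [533.6 -89.2  90.9] [530.3 -88.5  90.6] ext [36. 43. 15.]
side sample 423 depth z 144.45358706829654 mid [489.  269.6 144.1] [489.6 265.9 143.1] ext [52. 54. 12.]
side big 475 depth z 182.48801843770502 mid [590.7 306.5 182.2] [591.1 304.4 181.1] ext [52. 56. 12.]
purplerack 1368 [ 560. -230.   25.] [720.  -0.  91.]
orangerack 598 [ 332. -200.   25.] [ 402. -101.  109.]
jaws 274 [ 488. -159.   25.] [ 568. -101.   94.]
pad 18 [494. -33.  33.] [540. -25.  76.]
```

```bash
cat >> h.py <<'E'
def plan(xyz,jaw_deg,n,grip,start=None):
    from scipy.spatial.transform import Rotation as Ro
    s=read_state(); p0=np.array(s['eef_pos']); R0=Rm(s['eef_rot'])
    a=np.radians(jaw_deg); z=np.array([np.cos(a),np.sin(a),0]); x=np.array([0,0,-1.]); y=np.cross(z,x)
    R1=np.stack([x,y,z],1)
    rv=Ro.from_matrix(R0.T@R1).as_rotvec()
    out=[]
    for i in range(n):
        Ri=R0@Ro.from_rotvec(rv*i/n).as_matrix()
        sh=Ri.T@(np.array(xyz)-p0)/n/1000
        out+=[*np.round(rv/n,3),*np.round(sh,4),grip]
    print('clock',round(s['clock'],2),'pos',np.round(p0,1),'jaw',round(np.degrees(np.arctan2(R0[1,2],R0[0,2])),1),'tilt',np.round(R0[2],3),'gap',round(s['finger_gap'],1),'F',np.round(s['wrist_force'],1),'q',np.round(s['joints'],2))
    print(np.round(out,4).tolist())
E
python3 -c "
from h import *
plan([528,-91,200],6.6,16,-1)"
```

```text
clock 1.9 pos [ 132.8 -533.7  173.9] jaw -76.0 tilt [-1.  0. -0.] gap 94.0 F [1.  0.5 0.1] q [-1.39  0.3   1.52 -0.    1.32 -0.07]
[-0.09, -0.0, -0.0, -0.0016, 0.0307, -0.0209, -1.0, -0.09, -0.0, -0.0, -0.0016, 0.0324, -0.018, -1.0, -0.09, -0.0, -0.0, -0.0016, 0.0339, -0.0151, -1.0, -0.09, -0.0, -0.0, -0.0016, 0.0351, -0.0119, -1.0, -0.09, -0.0, -0.0, -0.0016, 0.0361, -0.0087, -1.0, -0.09, -0.0, -0.0, -0.0016, 0.0367, -0.0055, -1.0, -0.09, -0.0, -0.0, -0.0016, 0.037, -0.0021, -1.0, -0.09, -0.0, -0.0, -0.0016, 0.0371, 0.0012, -1.0, -0.09, -0.0, -0.0, -0.0016, 0.0368, 0.0045, -1.0, -0.09, -0.0, -0.0, -0.0016, 0.0363, 0.0078, -1.0, -0.09, -0.0, -0.0, -0.0016, 0.0354, 0.0111, -1.0, -0.09, -0.0, -0.0, -0.0016, 0.0343, 0.0142, -1.0, -0.09, -0.0, -0.0, -0.0016, 0.0328, 0.0172, -1.0, -0.09, -0.0, -0.0, -0.0016, 0.0312, 0.0201, -1.0, -0.09, -0.0, -0.0, -0.0016, 0.0292, 0.0229, -1.0, -0.09, -0.0, -0.0, -0.0016, 0.027, 0.0254, -1.0]
```

Emit:
play_rows(
  motion=[-0.09,0,0,-0.002,0.031,-0.021,-1,-0.09,0,0,-0.002,0.032,-0.018,-1,-0.09,0,0,-0.002,0.034,-0.015,-1,-0.09,0,0,-0.002,0.035,-0.012,-1,-0.09,0,0,-0.002,0.036,-0.009,-1,-0.09,0,0,-0.002,0.037,-0.005,-1,-0.09,0,0,-0.002,0.037,-0.002,-1,-0.09,0,0,-0.002,0.037,0.001,-1,-0.09,0,0,-0.001,0.037,0.005,-1,-0.09,0,0,-0.001,0.036,0.008,-1,-0.09,0,0,-0.001,0.035,0.011,-1,-0.09,0,0,-0.001,0.034,0.014,-1,-0.09,0,0,-0.001,0.033,0.017,-1,-0.09,0,0,-0.001,0.031,0.02,-1,-0.09,0,0,-0.001,0.029,0.023,-1,-0.09,0,0,-0.001,0.027,0.025,-1,0,0,0,0,0,0,-1],
  newtons=15,
)

```text
clock: 3.6
eef_pos: [530.8, -64.2, 199.8]
eef_rot: [-0.598, 1.567, -0.427]
wrist_force: [-0.4, -0.7, 0.2]
finger_gap: 94.1
```

```bash
python3 -c "
from h import *
plan([528,-91,200],6.6,6,-1)
cp=camera_params('wrist');print({k:np.round(v,2).tolist() for k,v in cp.items()})
shot('wrist','w1.png')
for n in ['old_bottle','clamp_seat','clamp_squeeze','clamp_pad','tray']:
    for r in place_of('wrist',n)[:4]: print(n,round(r['conf'],2),np.round(w('wrist',r['at']),1).tolist())
"
```

```text
clock 3.6 pos [530.8 -64.2 199.8] jaw 9.8 tilt [-1.    -0.002  0.003] gap 94.1 F [-0.4 -0.7  0.2] q [-0.19  0.24  1.53 -0.    1.36 -0.36]
[0.009, 0.001, 0.0, -0.0, -0.0043, -0.0012, -1.0, 0.009, 0.001, 0.0, -0.0, -0.0043, -0.0012, -1.0, 0.009, 0.001, 0.0, -0.0, -0.0043, -0.0011, -1.0, 0.009, 0.001, 0.0, -0.0, -0.0044, -0.0011, -1.0, 0.009, 0.001, 0.0, -0.0, -0.0044, -0.0011, -1.0, 0.009, 0.001, 0.0, -0.0, -0.0044, -0.001, -1.0]
{'fx': 325.19, 'fy': 325.19, 'cx': 281.46, 'cy': 214.56, 'T': [[0.99, 0.16, 0.05, 517.23], [0.17, -0.95, -0.27, 14.12], [0.0, 0.27, -0.96, 411.46], [0.0, 0.0, 0.0, 1.0]]}
old_bottle 0.86 [523.6, -93.6, 10.2]
old_bottle 0.83 [589.0, -345.1, 1.3]
old_bottle 0.74 [367.5, -33.5, -1.4]
old_bottle 0.68 [578.3, -238.2, 0.7]
clamp_squeeze 0.64 [503.5, 62.0, 163.3]
clamp_pad 0.46 [727.1, 9.4, 2.8]
tray 0.68 [458.9, -349.6, -2.4]
tray 0.67 [524.1, -98.0, 11.8]
```

View pics/w1.png

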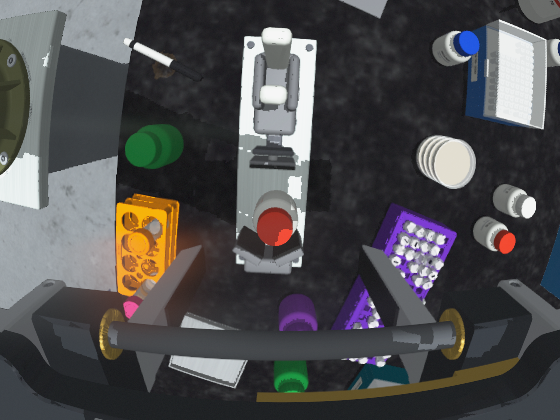

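```bash
cat >> h.py <<'E'
def wray(u,v,z,T=None):
    cp=camera_params('wrist'); T=np.array(cp['T']) if T is None else T
    dx,dy=u-cp['cx'],v-cp['cy']; r=np.hypot(dx,dy); th=r/cp['fx']
    d=T[:3,:3]@np.array([np.sin(th)*dx/max(r,1e-9),np.sin(th)*dy/max(r,1e-9),np.cos(th)])
    return T[:3,3]+d*(z-T[2,3])/d[2]
E
python3 -c "
from h import *
p=cv2.imread('pics/w1.png');hsv=cv2.cvtColor(p,cv2.COLOR_BGR2HSV)
m=(((hsv[...,0]<8)|(hsv[...,0]>172))&(hsv[...,1]>150)).astype(np.uint8)
n,l,s,c=cv2.connectedComponentsWithStats(m)
for i in range(1,n):
  if s[i,4]>100: print(s[i],c[i])
cnt,_=cv2.findContours(m[180:260,240:310],0,2)
q=max(cnt,key=len); print(cv2.minEnclosingCircle(q))
for u,v in [(274,226)]: print(wray(u,v,91))
# lit top cap extents
print(wray(256,226,91),wray(292,226,91))
print('plate corners',[np.round(wray(u,v,6)).tolist() for u,v in [(244,37),(316,41),(237,262),(301,268)]])
cv2.imwrite('pics/w1c.png',cv2.resize(p[130:290,180:340],None,fx=3.7,fy=3.7,interpolation=2))
"
```

```text
[ 257  208   35   38 1074] [274.30912477 226.62849162]
[494 230  22  24 390] [504.50769231 241.4974359 ]
((34.80388641357422, 46.54240417480469), 18.928653717041016)
[525.68287349 -92.54184706  91.        ]
[507.23020896 -95.5809948   91.        ] [544.09718004 -89.53480709  91.        ]
plate corners [[453.0, 115.0, 6.0], [541.0, 124.0, 6.0], [486.0, -179.0, 6.0], [574.0, -174.0, 6.0]]
```

View pics/w1c.png

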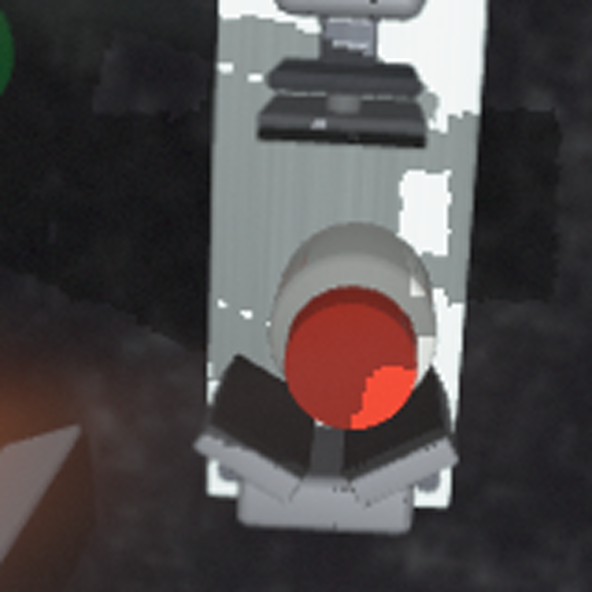

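```bash
python3 -c "
from h import *
plan([527,-92,76],6.6,6,-1)
"
```

```text
clock 3.9 pos [528.7 -68.  200.2] jaw 9.3 tilt [-1.    -0.003  0.003] gap 93.9 F [ 0.8  0.2 -0.2] q [-0.2   0.24  1.54 -0.    1.36 -0.36]
[0.008, 0.001, 0.0, 0.0207, -0.0038, -0.001, -1.0, 0.008, 0.001, 0.0, 0.0207, -0.0039, -0.001, -1.0, 0.008, 0.001, 0.0, 0.0207, -0.0039, -0.0009, -1.0, 0.008, 0.001, 0.0, 0.0207, -0.0039, -0.0009, -1.0, 0.008, 0.001, 0.0, 0.0207, -0.0039, -0.0008, -1.0, 0.008, 0.001, 0.0, 0.0207, -0.0039, -0.0008, -1.0]
```

Emit:
play_rows(
  motion=[0.025,0.003,0,0,-0.012,-0.003,-1,0.025,0.003,0,0.02,-0.012,-0.003,-1,0,0,0,0.03,0,0,-1,0,0,0,0.03,0,0,-1,0,0,0,0,0,0,-1,0,0,0,0,0,0,-1],
)

```text
clock: 4.5
eef_pos: [525.2, -101.2, 120.8]
eef_rot: [-1.447, 1.566, -1.351]
wrist_force: [0.1, -0.2, -0.2]
finger_gap: 94.0
```

```bash
python3 -c "
from h import *
plan([527,-92,76],6.6,2,-1)
"
```

```text
clock 4.5 pos [ 525.2 -101.2  120.8] jaw 5.5 tilt [-1.    -0.005  0.001] gap 94.0 F [ 0.1 -0.2 -0.2] q [-0.26  0.31  1.63 -0.    1.19 -0.35]
[-0.009, 0.0, 0.003, 0.0224, 0.0046, 0.0013, -1.0, -0.009, 0.0, 0.003, 0.0224, 0.0045, 0.0014, -1.0]
```

Emit:
play_rows(
  motion=[-0.02,0,0.005,0.01,0.009,0.002,-1,0,0,0,0.015,0,0,-1,0,0,0,0.01,0,0,-1,0,0,0,0,0,0,-1],
)

```text
clock: 4.9
eef_pos: [528.5, -91.8, 88.2]
eef_rot: [-0.203, 1.564, -0.084]
wrist_force: [1.3, -0.5, 0.3]
finger_gap: 94.5
```

```bash
python3 -c "
from h import *
plan([527,-92,76],6.6,1,-1)
shot('wrist','w2.png')
p=cv2.imread('pics/w2.png');hsv=cv2.cvtColor(p,cv2.COLOR_BGR2HSV)
m=(((hsv[...,0]<8)|(hsv[...,0]>172))&(hsv[...,1]>150)).astype(np.uint8)
n,l,s,c=cv2.connectedComponentsWithStats(m)
for i in range(1,n):
  if s[i,4]>300: print(s[i],c[i],wray(*c[i],91))
plan([527,-92,76],6.6,1,-1)
"
```

```text
clock 4.9 pos [528.5 -91.8  88.2] jaw 6.8 tilt [-1.    -0.001  0.007] gap 94.5 F [ 1.3 -0.5  0.3] q [-0.24  0.35  1.66  0.    1.12 -0.36]
[0.003, 0.007, 0.001, 0.0122, -0.0, -0.0016, -1.0]
[ 255  211   54   57 2452] [281.14070147 239.3266721 ] [528.73227231 -89.34922564  91.        ]
clock 4.95 pos [528.8 -91.8  88.9] jaw 6.8 tilt [-1.    -0.002  0.007] gap 93.9 F [ 0.5  0.5 -0.4] q [-0.24  0.35  1.66  0.    1.12 -0.36]
[0.003, 0.007, 0.002, 0.0129, 0.0001, -0.0019, -1.0]
```

View pics/w2.png

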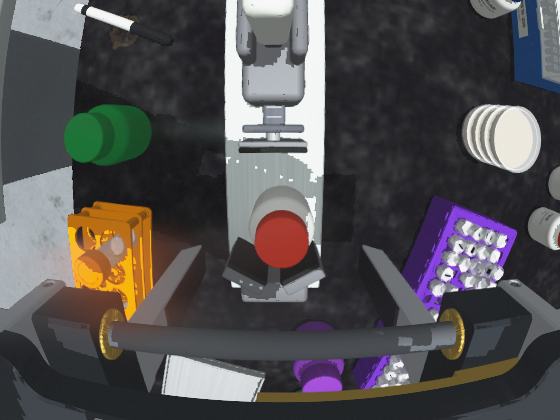

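Emit:
play_rows(
  motion=[0,0.006,0,0.008,0.0015,0,-1,0,0,0,0.006,0,0,-1,0,0,0,0,0,0,-1,0,0,0,0,0,0,0.4,0,0,0,0,0,0,0.4,0,0,0,0,0,0,0.4,0,0,0,0,0,0,0.4,0,0,0,0,0,0,0.4],
  newtons=15,
)

```text
clock: 5.75
eef_pos: [529.8, -90.3, 75.8]
eef_rot: [-0.603, 1.566, -0.485]
wrist_force: [-0.3, 0.1, 0.7]
finger_gap: 57.7
```

```bash
python3 -c "
from h import *
plan([527,-92,190],6.6,4,1)
"
```

```text
clock 5.75 pos [529.8 -90.3  75.8] jaw 6.8 tilt [-1.    -0.003  0.004] gap 57.7 F [-0.3  0.1  0.7] q [-0.24  0.37  1.67 -0.    1.1  -0.35]
[0.001, 0.001, 0.001, -0.0285, -0.0004, -0.0006, 1.0, 0.001, 0.001, 0.001, -0.0285, -0.0004, -0.0007, 1.0, 0.001, 0.001, 0.001, -0.0285, -0.0004, -0.0007, 1.0, 0.001, 0.001, 0.001, -0.0285, -0.0004, -0.0007, 1.0]
```

Emit:
play_rows(
  motion=[0,0,0,0,0,0,1,0,0,0,0,0,0,1,0,0,0,0,0,0,1,0,0,0,0,0,0,1,0,0,0,0,0,0,1,0,0,0,-0.005,0,0,1,0,0,0,-0.01,0,0,1,0,0,0,0,0,0,1],
  newtons=15,
)

```text
clock: 6.55
eef_pos: [529.9, -90.4, 92.5]
eef_rot: [-0.589, 1.566, -0.471]
wrist_force: [-0.3, 0.3, 0.3]
finger_gap: -0.0
```

```bash
python3 -c "
from h import *
plan([464.5,-344,185],6.6,8,1)
"
```

```text
clock 6.55 pos [529.9 -90.4  92.5] jaw 6.8 tilt [-1.    -0.003  0.004] gap -0.0 F [-0.3  0.3  0.3] q [-0.24  0.35  1.65 -0.    1.13 -0.35]
[0.0, 0.001, 0.0, -0.0115, -0.0305, -0.0118, 1.0, 0.0, 0.001, 0.0, -0.0115, -0.0306, -0.0118, 1.0, 0.0, 0.001, 0.0, -0.0115, -0.0306, -0.0118, 1.0, 0.0, 0.001, 0.0, -0.0115, -0.0306, -0.0118, 1.0, 0.0, 0.001, 0.0, -0.0115, -0.0306, -0.0118, 1.0, 0.0, 0.001, 0.0, -0.0116, -0.0306, -0.0118, 1.0, 0.0, 0.001, 0.0, -0.0116, -0.0306, -0.0118, 1.0, 0.0, 0.001, 0.0, -0.0116, -0.0306, -0.0118, 1.0]
```

```bash
python3 -c "
from h import *
shot('wrist','w3.png');shot('side','s3.png');shot('top','t3.png')
a=cv2.imread('pics/s3.png')[140:290,230:390];b=cv2.imread('pics/t3.png')[150:270,220:380]
cv2.imwrite('pics/m3.png',np.hstack([cv2.resize(a,(400,375),interpolation=2),cv2.resize(b,(400,375),interpolation=2)]))
"
```

```text
(no output)
```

View pics/w3.png

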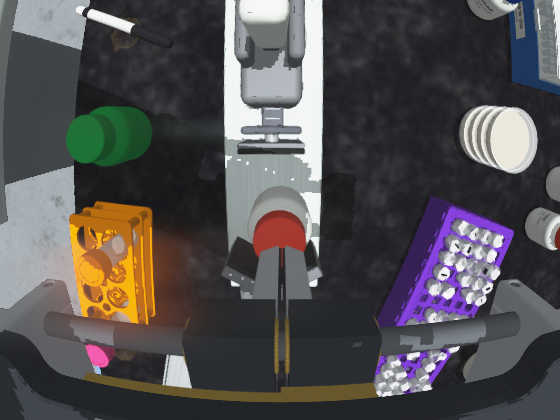

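View pics/m3.png

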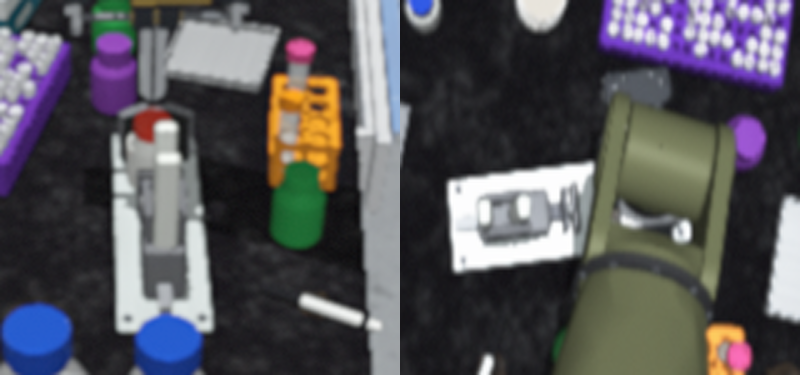

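```bash
cat >> h.py <<'E'
def wproj(P):
    cp=camera_params('wrist'); c=np.linalg.inv(np.array(cp['T']))@np.r_[P,1]
    th=np.arctan2(np.hypot(c[0],c[1]),c[2]); ph=np.arctan2(c[1],c[0])
    return cp['cx']+cp['fx']*th*np.cos(ph),cp['cy']+cp['fx']*th*np.sin(ph)
def wcloud(d):
    cp=camera_params('wrist');T=np.array(cp['T']);v,u=np.mgrid[:420,:560]
    dx,dy=u-cp['cx'],v-cp['cy'];r=np.hypot(dx,dy)+1e-9;th=r/cp['fx'];k=np.tan(th)/r
    X=np.stack([dx*k*d,dy*k*d,d],-1)@T[:3,:3].T+T[:3,3];X[d<=0]=np.nan;return X
E
python3 -c "
from h import *
p,d=camera('wrist');s=read_state();print(s['eef_pos']);X=wcloud(d)
print('tcp px',wproj(s['eef_pos']))
for u,v in [(281,215),(281,225),(281,232),(281,240),(272,248),(290,248),(272,255),(292,258),(272,265),(270,190),(260,160),(230,170),(305,170),(270,75)]: print(u,v,np.round(X[v,u],1))
p,d=camera('side');X=cloud('side',d)
hsv=cv2.cvtColor(p,cv2.COLOR_BGR2HSV)
k=((hsv[...,0]<8)|(hsv[...,0]>172))&(hsv[...,1]>130)&(np.abs(X[...,1]+90)<40)&(np.abs(X[...,0]-530)<40)
print(k.sum(),np.nanmean(X[k],0),np.nanmin(X[k],0),np.nanmax(X[k],0))
for r in place_of('side','old_bottle'): print(r['conf'],w('side',r['at']))
"
```

```text
[529.06476641 -90.12845139  90.66367683]
tcp px (np.float64(280.79759634501454), np.float64(241.63763184638114))
281 215 [527.1 -72.8  84.5]
281 225 [527.7 -77.8  91.4]
281 232 [528.3 -82.8  91.5]
281 240 [529.  -88.4  92.1]
272 248 [522.9 -80.6 128.2]
290 248 [533.1 -79.3 128.5]
272 255 [523.2 -81.  137.5]
292 258 [534.  -80.1 140.9]
272 265 [523.5 -81.  150.7]
270 190 [516.9 -68.8  22.3]
260 160 [504.6 -45.2   7.2]
230 170 [478.1 -57.2   7.9]
305 170 [546.5 -49.6   6.6]
270 75 [508.1  22.9  74.9]
96 [534.23111175 -89.20205601  88.54354661] [ 511.3540267  -129.28987451   69.34722576] [550.5428373  -70.12173571  96.65483063]
0.97 [ 5.83792583e+02 -2.38989619e+02  9.15044230e-02]
0.8 [530.41576305 -89.1688686    7.38723492]
0.68 [372.79798104 -32.67865213   1.8329358 ]
0.65 [ 594.381658   -346.89248094    0.6779933 ]
```

```bash
python3 -c "
from h import *
p,d=shot('side','s4.png');X=cloud('side',d);cp=camera_params('side');s=read_state()['eef_pos']
c=np.linalg.inv(np.array(cp['T']))@np.r_[s,1];print('tcp',s,cp['fx']*c[0]/c[2]+cp['cx'],cp['fy']*c[1]/c[2]+cp['cy'])
for v in range(140,206,4): print(v,[np.round(X[v,u]).tolist() for u in (284,288,291,294,298)])
cv2.imwrite('pics/s4c.png',cv2.resize(p[110:230,220:380],None,fx=5,fy=5,interpolation=2))
"
```

```text
tcp [529.0297747 -90.1707483  90.5553591] 290.4666945752979 188.0565074167052
140 [[546.0, -68.0, 251.0], [537.0, -67.0, 252.0], [530.0, -73.0, 249.0], [523.0, -72.0, 250.0], [513.0, -74.0, 249.0]]
144 [[546.0, -64.0, 242.0], [536.0, -60.0, 245.0], [529.0, -66.0, 243.0], [522.0, -65.0, 243.0], [512.0, -66.0, 243.0]]
148 [[545.0, -52.0, 239.0], [535.0, -52.0, 240.0], [528.0, -55.0, 238.0], [521.0, -59.0, 236.0], [512.0, -58.0, 237.0]]
152 [[545.0, -57.0, 224.0], [535.0, -56.0, 226.0], [528.0, -54.0, 227.0], [521.0, -59.0, 225.0], [511.0, -56.0, 227.0]]
156 [[568.0, -360.0, 5.0], [537.0, -81.0, 197.0], [530.0, -86.0, 194.0], [522.0, -79.0, 199.0], [526.0, -374.0, -1.0]]
160 [[567.0, -346.0, -0.0], [537.0, -80.0, 185.0], [529.0, -81.0, 185.0], [522.0, -80.0, 187.0], [524.0, -340.0, 7.0]]
164 [[565.0, -325.0, -0.0], [536.0, -78.0, 175.0], [529.0, -83.0, 172.0], [521.0, -84.0, 172.0], [523.0, -329.0, 0.0]]
168 [[563.0, -300.0, 3.0], [536.0, -79.0, 162.0], [528.0, -80.0, 162.0], [521.0, -78.0, 164.0], [521.0, -295.0, 9.0]]
172 [[562.0, -282.0, 1.0], [536.0, -83.0, 147.0], [528.0, -77.0, 15
[... 282 characters left out ...]
.0]]
184 [[549.0, -127.0, 75.0], [537.0, -102.0, 94.0], [529.0, -100.0, 96.0], [521.0, -107.0, 92.0], [512.0, -131.0, 74.0]]
188 [[546.0, -90.0, 90.0], [536.0, -91.0, 89.0], [528.0, -88.0, 92.0], [520.0, -94.0, 89.0], [511.0, -127.0, 64.0]]
192 [[545.0, -85.0, 80.0], [534.0, -77.0, 88.0], [526.0, -70.0, 93.0], [512.0, 43.0, 183.0], [503.0, 39.0, 180.0]]
196 [[545.0, -85.0, 67.0], [534.0, -75.0, 76.0], [526.0, -72.0, 79.0], [512.0, 46.0, 173.0], [503.0, 41.0, 170.0]]
200 [[544.0, -68.0, 67.0], [534.0, -73.0, 64.0], [526.0, -71.0, 66.0], [512.0, 43.0, 159.0], [503.0, 41.0, 158.0]]
204 [[543.0, -68.0, 53.0], [533.0, -68.0, 54.0], [525.0, -68.0, 55.0], [509.0, 82.0, 179.0], [500.0, 82.0, 180.0]]
```

View pics/s4c.png

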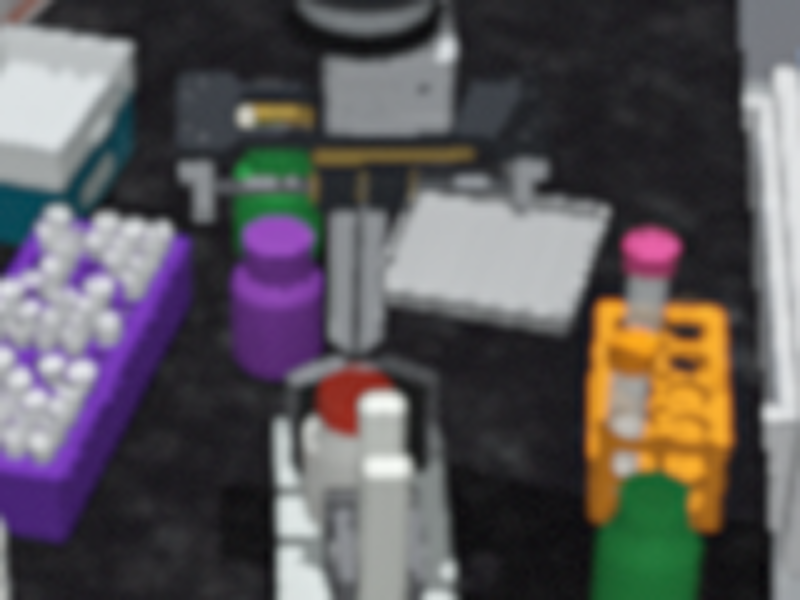

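Emit:
play_rows(
  motion=[0,0,0,0,0,0,-1,0,0,0,0,0,0,-1,0,0,0,0,0,0,-1,0,0,0,0,0,0,-1,0,0,0,0,0,0,-1,0,0,0,0,0,0,-1,0,0,0,0,0,0,-1],
)

```text
clock: 7.6
eef_pos: [528.9, -90.1, 90.2]
eef_rot: [-1.006, 1.569, -0.887]
wrist_force: [-0.5, 0.2, 0.6]
finger_gap: 52.9
```

```bash
python3 -c "
from h import *
plan([529,-89.5,62],6.6,3,-1)
p,d=shot('wrist','w5.png');X=wcloud(d);p2,d2=camera('side')
print('finger lowest points from wrist depth:')
for (u0,u1) in ((150,225),(340,410)):
    Y=X[225:300,u0:u1].reshape(-1,3); k=(Y[:,2]>100)&(Y[:,1]<-60)&(Y[:,1]>-110); Q=Y[k]
    i=np.argsort(Q[:,2])[:8]; print(np.round(Q[i],1).tolist())
X=cloud('side',d2)
Y=X.reshape(-1,3);k=(Y[:,2]>100)&(Y[:,2]<190)&(np.abs(Y[:,1]+88)<25)&(np.abs(Y[:,0]-529)<80)
Q=Y[k]
for a in (Q[Q[:,0]<529],Q[Q[:,0]>529]):
  if len(a): i=np.argsort(a[:,2])[:6]; print('side',np.round(a[i]).tolist())
"
```

```text
clock 7.6 pos [528.9 -90.1  90.2] jaw 6.8 tilt [-1.    -0.002  0.001] gap 52.9 F [-0.5  0.2  0.6] q [-0.24  0.35  1.66 -0.    1.13 -0.35]
[0.001, 0.0, 0.001, 0.0094, 0.0002, 0.0001, -1.0, 0.001, 0.0, 0.001, 0.0094, 0.0002, 0.0001, -1.0, 0.001, 0.0, 0.001, 0.0094, 0.0002, 0.0001, -1.0]
finger lowest points from wrist depth:
[[493.9, -84.8, 128.0], [492.1, -84.9, 128.2], [494.7, -84.1, 129.3], [495.3, -84.7, 129.4], [495.3, -84.0, 129.4], [494.8, -84.5, 129.8], [492.5, -84.7, 130.2], [494.9, -84.9, 130.4]]
[[562.6, -76.6, 127.9], [561.9, -76.4, 128.6], [561.8, -76.7, 129.4], [564.0, -75.9, 129.4], [564.5, -76.1, 130.3], [562.7, -76.2, 130.4], [562.0, -76.2, 130.7], [563.2, -76.0, 130.8]]
side [[500.0, -89.0, 120.0], [497.0, -87.0, 121.0], [498.0, -89.0, 123.0], [500.0, -88.0, 124.0], [495.0, -87.0, 125.0], [498.0, -89.0, 127.0]]
side [[558.0, -79.0, 122.0], [561.0, -77.0, 124.0], [559.0, -84.0, 126.0], [563.0, -79.0, 126.0], [561.0, -79.0, 126.0], [558.0, -79.0, 126.0]]
```

Emit:
play_rows(
  motion=[0,0,0,0.01,0,0,-1,0,0,0,0.018,0,0,-1,0,0,0,0.014,0,0,-1,0,0,0,0.002,0,0,-1,0,0,0,0,0,0,-1],
)

```text
clock: 8.2
eef_pos: [528.6, -90.1, 42.9]
eef_rot: [-1.167, 1.569, -1.048]
wrist_force: [0.0, -0.7, 0.5]
finger_gap: 93.8
```

```bash
python3 -c "
from h import *
plan([528.5,-90,43],6.6,1,-1)
p,d=shot('wrist','w6.png');X=wcloud(d)
plan([528.5,-90,43],6.6,1,-1)
"
```

```text
clock 8.2 pos [528.6 -90.1  42.9] jaw 6.8 tilt [-1.    -0.001  0.001] gap 93.8 F [ 0.  -0.7  0.5] q [-0.24  0.42  1.69 -0.    1.03 -0.35]
[0.003, 0.001, 0.001, -0.0001, 0.0001, -0.0001, -1.0]
clock 8.25 pos [528.7 -90.1  43.1] jaw 6.8 tilt [-1.    -0.002  0.001] gap 93.6 F [-1.1  0.   0.3] q [-0.24  0.42  1.69 -0.    1.03 -0.35]
[0.003, 0.001, 0.002, 0.0001, 0.0001, -0.0002, -1.0]
```

View pics/w6.png

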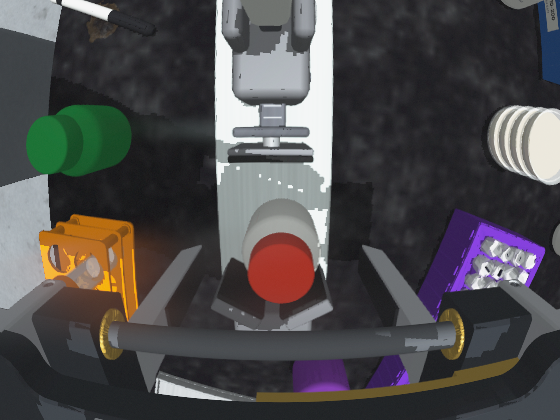

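Emit:
play_rows(
  motion=[0,0,0,0,0,0,1,0,0,0,0,0,0,1,0,0,0,0,0,0,1,0,0,0,0,0,0,1,0,0,0,0,0,0,1,0,0,0,0,0,0,1,0,0,0,0,0,0,1,0,0,0,0,0,0,1,0,0,0,0,0,0,1,0,0,0,0,0,0,1],
  newtons=15,
)

```text
clock: 9.25
eef_pos: [529.7, -90.4, 45.1]
eef_rot: [-0.602, 1.566, -0.483]
wrist_force: [0.2, -0.5, 1.2]
finger_gap: 36.8
```

Emit:
play_rows(
  motion=[0,0,0,-0.005,0,0,1,0,0,0,-0.015,0,0,1,0,0,0,-0.03,0,0,1,0,0,0,-0.03,0,0,1,0,0,0,-0.02,0,0,1,0,0,0,0,0,0,1],
)

```text
clock: 9.85
eef_pos: [528.3, -89.9, 148.8]
eef_rot: [-0.937, 1.569, -0.819]
wrist_force: [-0.3, -0.4, -0.8]
finger_gap: 37.1
```

```bash
python3 -c "
from h import *
plan([464.5,-344,153],6.6,7,1)
p,d=shot('wrist','w7.png')
"
```

```text
clock 9.85 pos [528.3 -89.9 148.8] jaw 6.8 tilt [-1.    -0.002  0.001] gap 37.1 F [-0.3 -0.4 -0.8] q [-0.24  0.29  1.59 -0.    1.26 -0.35]
[0.0, 0.0, 0.0, -0.0006, -0.035, -0.0133, 1.0, 0.0, 0.0, 0.0, -0.0006, -0.035, -0.0133, 1.0, 0.0, 0.0, 0.0, -0.0006, -0.035, -0.0133, 1.0, 0.0, 0.0, 0.0, -0.0006, -0.035, -0.0133, 1.0, 0.0, 0.0, 0.0, -0.0006, -0.035, -0.0133, 1.0, 0.0, 0.0, 0.0, -0.0006, -0.035, -0.0133, 1.0, 0.0, 0.0, 0.0, -0.0006, -0.035, -0.0132, 1.0]
```

View pics/w7.png

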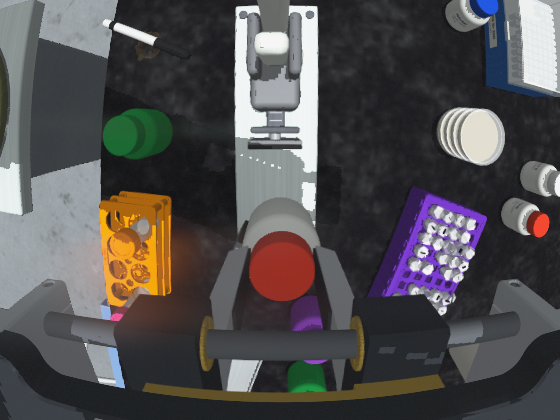

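Emit:
play_rows(
  motion=[0,0,0,-0.001,-0.02,-0.008,1,0,0,0,0,-0.035,-0.013,1,0,0,0,0,-0.035,-0.013,1,0,0,0,0,-0.035,-0.013,1,0,0,0,0,-0.035,-0.013,1,0,0,0,0,-0.035,-0.013,1,0,0,0,0,-0.025,-0.01,1,0,0,0,0,-0.01,-0.004,1,0,0,0,0,0,0,1,0,0,0,0,0,0,1],
)

```text
clock: 10.9
eef_pos: [461.6, -333.1, 133.0]
eef_rot: [2.491, 1.551, 2.611]
wrist_force: [-0.1, 0.4, -1.4]
finger_gap: 36.6
```

```bash
python3 -c "
from h import *
plan([464.5,-344,43],6.6,1,1)
p,d=shot('wrist','w8.png')
for r in place_of('wrist','tray')[:2]: print(r['conf'],w('wrist',r['at']))
"
```

```text
clock 10.9 pos [ 461.6 -333.1  133. ] jaw 6.9 tilt [-1.     0.012 -0.015] gap 36.6 F [-0.1  0.4 -1.4] q [-0.69  0.39  1.5  -0.    1.27 -0.81]
[0.006, -0.015, -0.012, 0.0898, -0.0122, 0.0029, 1.0]
0.77 [ 465.37010005 -343.69231955   -3.30522545]
```

View pics/w8.png

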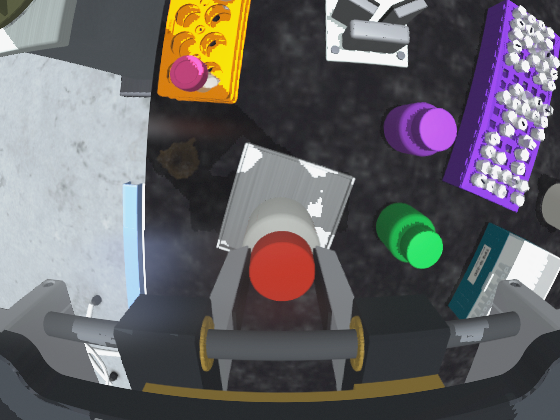

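Emit:
play_rows(
  motion=[0.006,-0.008,-0.006,0,-0.011,0.003,1,0,-0.007,-0.006,0.02,0,0,1,0,0,0,0.03,0,0,1,0,0,0,0.01,0,0,1,0,0,0,0,0,0,1],
)

```text
clock: 11.5
eef_pos: [469.9, -343.1, 73.4]
eef_rot: [-0.823, 1.564, -0.704]
wrist_force: [-0.1, -0.2, 0.1]
finger_gap: 36.5
```

```bash
python3 -c "
from h import *
plan([464.5,-344,44],6.6,1,1)
"
```

```text
clock 11.5 pos [ 469.9 -343.1   73.4] jaw 6.8 tilt [-1.    -0.005  0.005] gap 36.5 F [-0.1 -0.2  0.1] q [-0.69  0.46  1.54 -0.    1.13 -0.81]
[0.004, 0.005, 0.005, 0.0294, -0.0001, -0.0057, 1.0]
```

Emit:
play_rows(
  motion=[0.003,0.004,0.004,0.008,-0.001,-0.005,1,0,0,0,0.01,0,0,1,0,0,0,0.006,0,0,1,0,0,0,0.002,0,0,1,0,0,0,0,0,0,1,0,0,0,0,0,0,1],
)

```text
clock: 12.1
eef_pos: [466.3, -346.0, 48.5]
eef_rot: [-0.848, 1.565, -0.731]
wrist_force: [0.0, 1.2, -1.8]
finger_gap: 36.9
```

```bash
python3 -c "
from h import *
plan([464.5,-344,44],6.6,1,1)
shot('side','s9.png'); shot('wrist','w9.png')
p=cv2.imread('pics/s9.png')[110:200,260:380]; q=cv2.imread('pics/w9.png')[150:350,160:400]
cv2.imwrite('pics/m9.png',np.hstack([cv2.resize(p,(400,300),interpolation=2),cv2.resize(q,(360,300),interpolation=2)]))
plan([464.5,-344,44],6.6,1,1)
"
```

```text
clock 12.1 pos [ 466.3 -346.    48.5] jaw 6.7 tilt [-1.    -0.004  0.004] gap 36.9 F [ 0.   1.2 -1.8] q [-0.7   0.49  1.56 -0.    1.08 -0.82]
[0.001, 0.004, 0.004, 0.0045, 0.0022, -0.0016, 1.0]
clock 12.2 pos [ 466.3 -346.    48.6] jaw 6.7 tilt [-1.    -0.004  0.004] gap 36.5 F [-0.1  0.3 -1.3] q [-0.7   0.49  1.56 -0.    1.08 -0.82]
[0.001, 0.004, 0.004, 0.0046, 0.0022, -0.0016, 1.0]
```

View pics/m9.png

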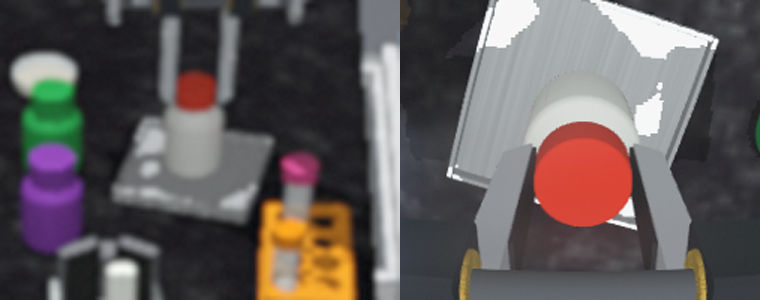

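Emit:
play_rows(
  motion=[0,0.004,0.004,0.001,0.002,-0.0015,1,0,0,0,0.003,0,0,1,0,0,0,0,0,0,1,0,0,0,0.001,0,0,1,0,0,0,0,0,0,1],
)

```text
clock: 12.7
eef_pos: [464.7, -344.1, 43.6]
eef_rot: [-1.779, 1.57, -1.662]
wrist_force: [-0.5, 0.3, -2.0]
finger_gap: 36.8
```

Emit:
play_rows(
  motion=[0,0,0,0.0015,0,0,1,0,0,0,0,0,0,1],
)

```text
clock: 12.9
eef_pos: [464.8, -344.3, 42.3]
eef_rot: [-1.227, 1.57, -1.111]
wrist_force: [0.4, 0.1, -1.3]
finger_gap: 37.0
```

Emit:
play_rows(
  motion=[0,0,0,0.0015,0,0,1,0,0,0,0,0,0,1],
)

```text
clock: 13.1
eef_pos: [465.3, -345.2, 42.4]
eef_rot: [-1.122, 1.567, -1.005]
wrist_force: [0.8, 0.7, -1.4]
finger_gap: 37.0
```

Emit:
play_rows(
  motion=[0,0,0,0,0,0,0,0,0,0,0,0,0,0,0,0,0,0,0,0,-0.5,0,0,0,0,0,0,-0.5,0,0,0,0,0,0,-0.8,0,0,0,0,0,0,-0.8],
)

```text
clock: 13.7
eef_pos: [465.3, -345.1, 42.1]
eef_rot: [-1.089, 1.567, -0.973]
wrist_force: [-0.1, -0.3, 0.1]
finger_gap: 75.6
```

```bash
python3 -c "
from h import *
plan([464.5,-344,160],6.6,4,-1)
shot('side','s10.png'); shot('wrist','w10.png')
p=cv2.imread('pics/s10.png')[110:200,260:380]; q=cv2.imread('pics/w10.png')[150:350,160:400]
cv2.imwrite('pics/m10.png',np.hstack([cv2.resize(p,(400,300),interpolation=2),cv2.resize(q,(360,300),interpolation=2)]))
plan([464.5,-344,160],6.6,4,-1)
"
```

```text
clock 13.7 pos [ 465.3 -345.1   42.1] jaw 6.7 tilt [-1.    -0.003  0.002] gap 75.6 F [-0.1 -0.3  0.1] q [-0.7   0.5   1.57 -0.    1.07 -0.82]
[0.0, 0.0, 0.001, -0.0295, 0.0002, -0.0001, -1.0, 0.0, 0.0, 0.001, -0.0295, 0.0002, -0.0001, -1.0, 0.0, 0.0, 0.001, -0.0295, 0.0002, -0.0001, -1.0, 0.0, 0.0, 0.001, -0.0295, 0.0003, -0.0002, -1.0]
clock 13.8 pos [ 465.3 -345.1   42.1] jaw 6.7 tilt [-1.    -0.003  0.002] gap 83.0 F [0.3 0.5 0.7] q [-0.7   0.5   1.57 -0.    1.07 -0.82]
[0.0, 0.0, 0.001, -0.0295, 0.0002, -0.0001, -1.0, 0.0, 0.0, 0.001, -0.0295, 0.0002, -0.0001, -1.0, 0.0, 0.0, 0.001, -0.0295, 0.0002, -0.0001, -1.0, 0.0, 0.0, 0.001, -0.0295, 0.0003, -0.0002, -1.0]
```

View pics/m10.png

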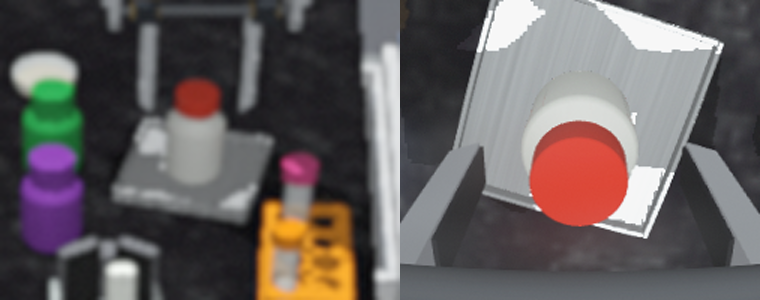

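Emit:
play_rows(
  motion=[0,0,0,-0.01,0,0,-1,0,0,0,-0.03,0,0,-1,0,0,0,-0.035,0,0,-1,0,0,0,-0.035,0,0,-1,0,0,0,-0.03,0,0,-1,0,0,0,-0.01,0,0,-1],
)

```text
clock: 14.4
eef_pos: [464.2, -343.9, 199.5]
eef_rot: [-1.512, 1.57, -1.396]
wrist_force: [0.3, -0.0, 0.4]
finger_gap: 94.1
```

```bash
python3 -c "
from h import *
plan([488,262,200],96.6,17,-1)
shot('wrist','w11.png')
for n in ('tray','old_bottle'):
  for r in place_of('wrist',n)[:3]: print(n,r['conf'],w('wrist',r['at']))
p=cv2.imread('pics/w11.png');hsv=cv2.cvtColor(p,cv2.COLOR_BGR2HSV)
m=(((hsv[...,0]<8)|(hsv[...,0]>172))&(hsv[...,1]>150)).astype(np.uint8)
n,l,s,c=cv2.connectedComponentsWithStats(m)
for i in range(1,n):
  if s[i,4]>300: print(s[i],c[i],wray(*c[i],87))
"
```

```text
clock 14.4 pos [ 464.2 -343.9  199.5] jaw 6.7 tilt [-1.    -0.001  0.   ] gap 94.1 F [ 0.3 -0.   0.4] q [-0.7   0.34  1.4  -0.    1.39 -0.82]
[-0.092, -0.0, 0.0, -0.0001, 0.0352, 0.0055, -1.0, -0.092, -0.0, 0.0, -0.0001, 0.0346, 0.0088, -1.0, -0.092, -0.0, 0.0, -0.0001, 0.0336, 0.0119, -1.0, -0.092, -0.0, 0.0, -0.0001, 0.0324, 0.015, -1.0, -0.092, -0.0, 0.0, -0.0001, 0.0309, 0.0179, -1.0, -0.092, -0.0, 0.0, -0.0001, 0.0291, 0.0206, -1.0, -0.092, -0.0, 0.0, -0.0001, 0.0271, 0.0232, -1.0, -0.092, -0.0, 0.0, -0.0001, 0.0248, 0.0256, -1.0, -0.092, -0.0, 0.0, -0.0001, 0.0223, 0.0278, -1.0, -0.092, -0.0, 0.0, -0.0, 0.0197, 0.0298, -1.0, -0.092, -0.0, 0.0, -0.0, 0.0168, 0.0314, -1.0, -0.092, -0.0, 0.0, -0.0, 0.0139, 0.0329, -1.0, -0.092, -0.0, 0.0, -0.0, 0.0108, 0.034, -1.0, -0.092, -0.0, 0.0, -0.0, 0.0076, 0.0348, -1.0, -0.092, -0.0, 0.0, -0.0, 0.0044, 0.0354, -1.0, -0.092, -0.0, 0.0, -0.0, 0.0011, 0.0357, -1.0, -0.092, -0.0, 0.0, -0.0, -0.0022, 0.0356, -1.0]
old_bottle 0.82 [ 579.93459991 -236.03275443   -3.7424159 ]
old_bottle 0.81 [ 463.42759707 -346.68970876    2.25481221]
old_bottle 0.6 [ 589.51578172 -339.58107032   -7.28179883]
[ 264  186   35   37 1064] [280.85056391 203.84492481] [ 462.70986452 -342.71321388   87.        ]
```

View pics/w11.png

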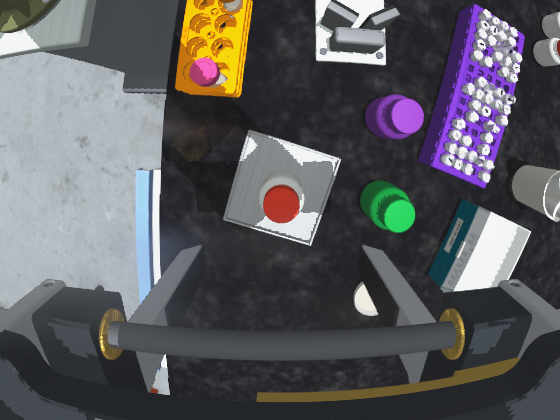

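Emit:
play_rows(
  motion=[-0.05,0,0,-0.003,0.02,0.003,-1,-0.09,0,0,-0.001,0.035,0.007,-1,-0.09,0,0,0,0.034,0.01,-1,-0.09,0,0,0,0.033,0.013,-1,-0.09,0,0,0,0.032,0.016,-1,-0.09,0,0,0,0.03,0.019,-1,-0.09,0,0,0,0.028,0.022,-1,-0.09,0,0,0,0.026,0.024,-1,-0.09,0,0,0,0.024,0.027,-1,-0.09,0,0,0,0.021,0.029,-1,-0.09,0,0,0,0.018,0.03,-1,-0.09,0,0,0,0.015,0.032,-1,-0.09,0,0,0,0.012,0.033,-1,-0.09,0,0,0,0.009,0.034,-1,0,0,0,0,0,0,-1],
)

```text
clock: 16.05
eef_pos: [463.5, 158.4, 173.2]
eef_rot: [1.523, 1.522, 2.907]
wrist_force: [-0.3, 0.2, 0.5]
finger_gap: 94.0
```

```bash
python3 -c "
from h import *
plan([488,262,200],96.6,5,-1)
shot('top','t12.png')
"
```

```text
clock 16.05 pos [463.5 158.4 173.2] jaw 79.3 tilt [-0.999  0.049  0.002] gap 94.0 F [-0.3  0.2  0.5] q [ 0.24  0.19  1.65  0.02  1.34 -1.15]
[-0.06, 0.002, -0.01, -0.0054, -0.0007, 0.0213, -1.0, -0.06, 0.002, -0.01, -0.0054, -0.002, 0.0212, -1.0, -0.06, 0.002, -0.01, -0.0054, -0.0034, 0.021, -1.0, -0.06, 0.002, -0.01, -0.0054, -0.0047, 0.0208, -1.0, -0.06, 0.002, -0.01, -0.0054, -0.006, 0.0204, -1.0]
```

Emit:
play_rows(
  motion=[-0.05,0,-0.012,-0.006,0,0.02,-1,-0.06,0,-0.012,-0.006,-0.002,0.021,-1,-0.06,0,-0.012,-0.006,-0.003,0.021,-1,-0.05,0,-0.006,-0.005,-0.004,0.018,-1,-0.02,0,0,-0.003,-0.004,0.008,-1,0,0,0,0,0,0,-1,0,0,0,0,0,0,-1],
)

```text
clock: 16.8
eef_pos: [485.0, 238.6, 191.4]
eef_rot: [1.474, 1.553, 3.089]
wrist_force: [1.0, -0.1, 0.4]
finger_gap: 93.6
```

```bash
python3 -c "
from h import *
plan([488,264,170],96.6,3,-1)
p,d=shot('wrist','w13.png')
for n in ('sample_bottle','big_bottle','small_bottle'):
  for r in place_of('wrist',n)[:2]: print(n,r['conf'],w('wrist',r['at']))
hsv=cv2.cvtColor(p,cv2.COLOR_BGR2HSV)
m=((hsv[...,0]>100)&(hsv[...,0]<130)&(hsv[...,1]>120)).astype(np.uint8)
n,l,s,c=cv2.connectedComponentsWithStats(m);X=wcloud(d)
for i in range(1,n):
  if s[i,4]>300: print(s[i],c[i],wray(*c[i],145),np.nanmedian(X[l==i],0))
plan([488,264,170],96.6,3,-1)
"
```

```text
clock 16.8 pos [485.  238.6 191.4] jaw 92.5 tilt [-1.     0.018  0.002] gap 93.6 F [ 1.  -0.1  0.4] q [ 0.39  0.28  1.51  0.01  1.37 -1.23]
[-0.024, 0.001, -0.006, 0.0071, -0.0015, 0.0084, -1.0, -0.024, 0.001, -0.006, 0.0071, -0.0017, 0.0084, -1.0, -0.024, 0.001, -0.006, 0.0071, -0.0018, 0.0083, -1.0]
sample_bottle 0.75 [485.28410875 262.21184826   0.69954925]
big_bottle 0.92 [587.6563354  302.56831802   6.2740365 ]
small_bottle 0.56 [510.57704466 380.83340242   6.21352606]
[ 280  191   63   66 3231] [310.42123182 223.77468276] [485.4740066  263.68028616 145.        ] [485.2782061  263.57447826 145.84767648]
[320 311  52  19 634] [346.16876972 321.93690852] [582.11116512 305.83520247 145.        ] [565.59363175 299.49711079 167.64637605]
[320 356  57  19 694] [347.54610951 364.60086455] [637.23433163 315.25926477 145.        ] [603.13314787 303.45072672 183.80963706]
[ 173  358   86   39 1454] [216.41953232 369.13961486] [649.60408316 178.26143702 145.        ] [756.7870283  160.70331756  34.55909036]
[372 369  37  19 369] [389.74254743 375.80758808] [657.529003   367.04762656 145.        ] [776.46524645 429.60642828  16.38709344]
clock 17.0 pos [485.1 239.  192. ] jaw 92.5 tilt [-1.     0.017  0.002] gap 93.9 F [-0.5  0.9  0.5] q [ 0.39  0.28  1.51  0.01  1.37 -1.23]
[-0.024, 0.001, -0.006, 0.0073, -0.0015, 0.0083, -1.0, -0.024, 0.001, -0.006, 0.0073, -0.0016, 0.0082, -1.0, -0.024, 0.001, -0.006, 0.0073, -0.0018, 0.0082, -1.0]
```

View pics/w13.png

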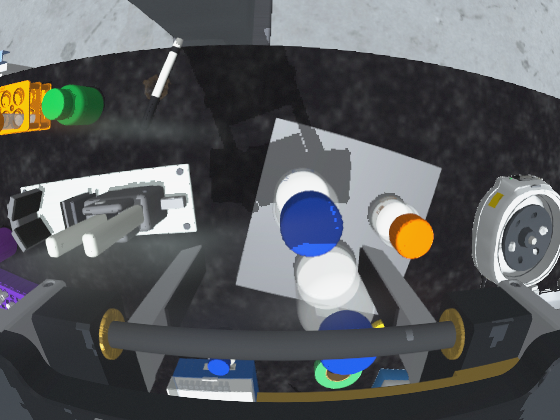

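Emit:
play_rows(
  motion=[-0.04,0,-0.01,0,-0.002,0.015,-1,-0.03,0,-0.008,0.01,-0.002,0.01,-1,0,0,0,0.02,0,0,-1,0,0,0,0,0,0,-1,0,0,0,0,0,0,-1],
)

```text
clock: 17.5
eef_pos: [487.5, 267.7, 160.3]
eef_rot: [-0.971, 1.565, 0.724]
wrist_force: [-0.2, -0.6, 1.1]
finger_gap: 94.1
```

```bash
python3 -c "
from h import *
plan([486.5,264,84],96.6,1,-1)
"
```

```text
clock 17.5 pos [487.5 267.7 160.3] jaw 97.1 tilt [-1.    -0.004  0.003] gap 94.1 F [-0.2 -0.6  1.1] q [ 0.44  0.32  1.53  0.    1.29 -1.26]
[0.009, 0.003, 0.004, 0.0763, 0.0018, -0.0038, -1.0]
```

Emit:
play_rows(
  motion=[0.009,0.003,0.004,0.01,0.001,-0.003,-1,0,0,0,0.02,0,0,-1,0,0,0,0.02,0,0,-1,0,0,0,0.01,0,0,-1,0,0,0,0,0,0,-1],
)

```text
clock: 18.0
eef_pos: [487.7, 264.7, 99.0]
eef_rot: [-1.449, 1.568, 0.235]
wrist_force: [-0.2, 0.3, 0.4]
finger_gap: 94.2
```

```bash
python3 -c "
from h import *
plan([486.5,264,84],96.6,1,-1)
p,d=shot('wrist','w14.png')
hsv=cv2.cvtColor(p,cv2.COLOR_BGR2HSV)
m=((hsv[...,0]>100)&(hsv[...,0]<130)&(hsv[...,1]>120)).astype(np.uint8)
n,l,s,c=cv2.connectedComponentsWithStats(m);X=wcloud(d)
for i in range(1,n):
  if s[i,4]>2000: print(s[i],c[i],wray(*c[i],145),np.nanmedian(X[l==i],0))
"
```

```text
clock 18.0 pos [487.7 264.7  99. ] jaw 96.5 tilt [-1.    -0.003  0.   ] gap 94.2 F [-0.2  0.3  0.4] q [ 0.43  0.38  1.59 -0.    1.16 -1.25]
[-0.001, 0.0, 0.003, 0.015, 0.0014, -0.0006, -1.0]
[ 235  213   93   96 6966] [280.66365202 260.92922768] [483.26886015 264.13820241 145.        ] [483.0927911  264.13899505 145.94662904]
```

View pics/w14.png

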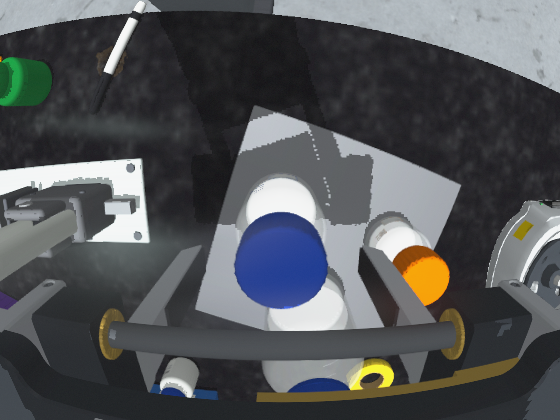

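Emit:
play_rows(
  motion=[0,0,0,0.01,0.001,0,-1,0,0,0,0.005,0,0,-1,0,0,0,0,0,0,1,0,0,0,0,0,0,1,0,0,0,0,0,0,1,0,0,0,0,0,0,1,0,0,0,0,0,0,1,0,0,0,0,0,0,1,0,0,0,0,0,0,1,0,0,0,0,0,0,1],
  newtons=25,
)

```text
clock: 19.05
eef_pos: [488.3, 265.3, 86.5]
eef_rot: [-1.334, 1.563, 0.35]
wrist_force: [-0.4, 0.3, -0.2]
finger_gap: 52.4
```

```bash
python3 -c "
from h import *
plan([486.5,264,180],96.6,1,-1)
"
```

```text
clock 19.05 pos [488.3 265.3  86.5] jaw 96.5 tilt [-1.    -0.008  0.002] gap 52.4 F [-0.4  0.3 -0.2] q [ 0.43  0.39  1.61 -0.    1.13 -1.25]
[-0.001, 0.002, 0.008, -0.0935, 0.0012, -0.0009, -1.0]
```

Emit:
play_rows(
  motion=[0,0,0,-0.005,0,0,1,0,0.001,0.004,-0.015,0,0,1,0,0.001,0.004,-0.03,0,0,1,0,0,0,-0.035,0,0,1,0,0,0,-0.035,0,0,1,0,0,0,-0.035,0,0,1,0,0,0,-0.03,0,0,1,0,0,0,-0.01,0,0,1,0,0,0,0,0,0,1],
)

```text
clock: 19.95
eef_pos: [486.5, 264.5, 288.6]
eef_rot: [1.884, 1.565, -2.714]
wrist_force: [-0.5, -0.7, -2.5]
finger_gap: 52.7
```

```bash
python3 -c "
from h import *
plan([521,-88,290],96.6,11,1)
p,d=shot('wrist','w15.png');shot('side','s15.png')
a=cv2.imread('pics/s15.png')
cv2.imwrite('pics/m15.png',np.hstack([cv2.resize(a,(400,300)),cv2.resize(p,(400,300))]))
"
```

```text
clock 19.95 pos [486.5 264.5 288.6] jaw 96.5 tilt [-1.     0.005 -0.002] gap 52.7 F [-0.5 -0.7 -2.5] q [ 0.43  0.25  1.32  0.    1.58 -1.25]
[-0.0, -0.0, -0.0, -0.0001, 0.0005, -0.0322, 1.0, -0.0, -0.0, -0.0, -0.0001, 0.0005, -0.0322, 1.0, -0.0, -0.0, -0.0, -0.0001, 0.0005, -0.0322, 1.0, -0.0, -0.0, -0.0, -0.0001, 0.0005, -0.0322, 1.0, -0.0, -0.0, -0.0, -0.0001, 0.0005, -0.0322, 1.0, -0.0, -0.0, -0.0, -0.0001, 0.0005, -0.0322, 1.0, -0.0, -0.0, -0.0, -0.0001, 0.0006, -0.0322, 1.0, -0.0, -0.0, -0.0, -0.0001, 0.0006, -0.0322, 1.0, -0.0, -0.0, -0.0, -0.0001, 0.0006, -0.0322, 1.0, -0.0, -0.0, -0.0, -0.0001, 0.0006, -0.0322, 1.0, -0.0, -0.0, -0.0, -0.0001, 0.0006, -0.0322, 1.0]
```

View pics/m15.png

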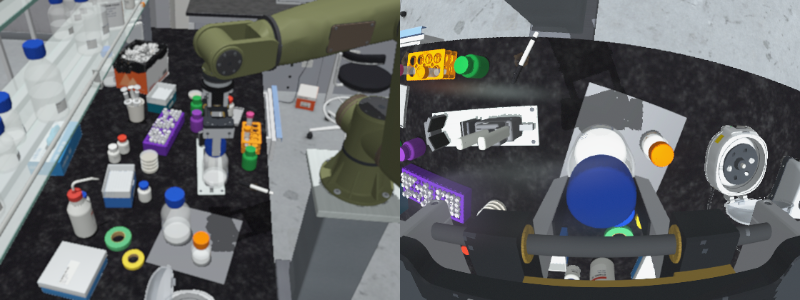

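Emit:
play_rows(
  motion=[0,0,0,-0.006,0,-0.015,1,0,0,0,-0.005,0,-0.03,1,0,0,0,-0.004,0,-0.033,1,0,0,0,-0.004,0,-0.033,1,0,0,0,-0.003,0.001,-0.033,1,0,0,0,-0.003,0.001,-0.033,1,0,0,0,-0.003,0.001,-0.033,1,0,0,0,-0.002,0.001,-0.033,1,0,0,0,-0.002,0.001,-0.033,1,0,0,0,0,0,-0.02,1,0,0,0,0,0,-0.01,1,0,0,0,0,0,0,1,0,0,0,0,0,0,1],
)

```text
clock: 21.35
eef_pos: [511.5, -59.4, 306.3]
eef_rot: [1.669, 1.537, -2.931]
wrist_force: [-0.1, 0.7, -3.1]
finger_gap: 52.5
```

```bash
python3 -c "
from h import *
plan([521,-88,200],96.6,1,1)
"
```

```text
clock 21.35 pos [511.5 -59.4 306.3] jaw 96.5 tilt [-0.999  0.034 -0.003] gap 52.5 F [-0.1  0.7 -3.1] q [-0.18  0.18  1.37 -0.01  1.63 -1.86]
[-0.002, -0.003, -0.034, 0.1062, -0.0099, -0.0292, 1.0]
```

Emit:
play_rows(
  motion=[0,0,-0.02,0,-0.006,-0.016,1,0,-0.003,-0.015,0.01,-0.003,-0.012,1,0,0,0,0.02,0,0,1,0,0,0,0.02,0,0,1,0,0,0,0,0,0,1,0,0,0,0,0,0,1],
)

```text
clock: 21.95
eef_pos: [525.8, -85.8, 255.3]
eef_rot: [-1.678, 1.563, 0.011]
wrist_force: [0.2, -0.4, -0.9]
finger_gap: 52.5
```

```bash
python3 -c "
from h import *
plan([521,-88,200],96.6,1,1)
"
```

```text
clock 21.95 pos [525.8 -85.8 255.3] jaw 96.8 tilt [-1.    -0.007 -0.001] gap 52.5 F [ 0.2 -0.4 -0.9] q [-0.23  0.21  1.45  0.    1.48 -1.92]
[0.004, -0.001, 0.007, 0.0553, 0.0054, -0.0016, 1.0]
```

Emit:
play_rows(
  motion=[0.004,0,0.006,0.01,0.004,-0.002,1,0,0,0,0.025,0.001,0,1,0,0,0,0.025,0,0,1,0,0,0,0,0,0,1,0,0,0,0,0,0,1],
)

```text
clock: 22.45
eef_pos: [522.2, -88.8, 196.7]
eef_rot: [-2.02, 1.564, -0.334]
wrist_force: [0.5, -0.4, -0.5]
finger_gap: 52.6
```

```bash
python3 -c "
from h import *
plan([521,-88,100],96.6,1,1)
p,d=shot('wrist','w16.png');shot('side','s16.png')
a=cv2.imread('pics/s16.png')[120:290,220:380]
cv2.imwrite('pics/m16.png',np.hstack([cv2.resize(a,(400,425),interpolation=2),cv2.resize(p[100:350,150:385],(400,425))]))
"
```

```text
clock 22.45 pos [522.2 -88.8 196.7] jaw 96.6 tilt [-1.    -0.006 -0.003] gap 52.6 F [ 0.5 -0.4 -0.5] q [-0.24  0.23  1.55 -0.    1.35 -1.92]
[0.0, -0.003, 0.006, 0.0967, 0.0017, 0.0012, 1.0]
```

View pics/m16.png

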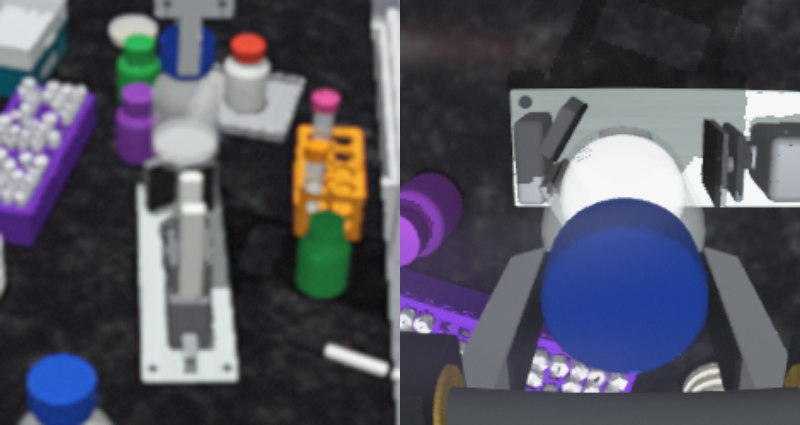

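Emit:
play_rows(
  motion=[0,-0.002,0.005,0.015,0.001,0.001,1,0,0,0,0.02,0,0,1,0,0,0,0.02,0,0,1,0,0,0,0.008,0,0,1,0,0,0,0,0,0,1],
)

```text
clock: 23.05
eef_pos: [522.5, -88.1, 132.7]
eef_rot: [-2.002, 1.565, -0.316]
wrist_force: [-0.5, -0.8, -1.9]
finger_gap: 52.3
```

```bash
python3 -c "
from h import *
plan([521,-88,90],96.6,1,1)
"
```

```text
clock 23.05 pos [522.5 -88.1 132.7] jaw 96.6 tilt [-1.    -0.005 -0.003] gap 52.3 F [-0.5 -0.8 -1.9] q [-0.24  0.29  1.63 -0.    1.21 -1.92]
[0.001, -0.003, 0.005, 0.0427, 0.0017, 0.0004, 1.0]
```

Emit:
play_rows(
  motion=[0,-0.002,0.004,0.012,0.0015,0,1,0,0,0,0.014,0,0,1,0,0,0,0.008,0,0,1,0,0,0,0,0,0,1,0,0,0,0,0,0,1],
)

```text
clock: 23.55
eef_pos: [522.1, -88.6, 98.6]
eef_rot: [-1.895, 1.567, -0.208]
wrist_force: [0.3, -1.2, -2.8]
finger_gap: 52.4
```

```bash
python3 -c "
from h import *
plan([521,-88,90],96.6,1,1)
p,d=shot('wrist','w17.png')
cv2.imwrite('pics/w17c.png',cv2.resize(p[130:330,150:400],None,fx=3,fy=3,interpolation=2))
"
```

```text
clock 23.55 pos [522.1 -88.6  98.6] jaw 96.6 tilt [-1.    -0.004 -0.001] gap 52.4 F [ 0.3 -1.2 -2.8] q [-0.24  0.33  1.67  0.    1.14 -1.92]
[0.001, -0.001, 0.004, 0.0086, 0.0011, 0.0008, 1.0]
```

View pics/w17c.png

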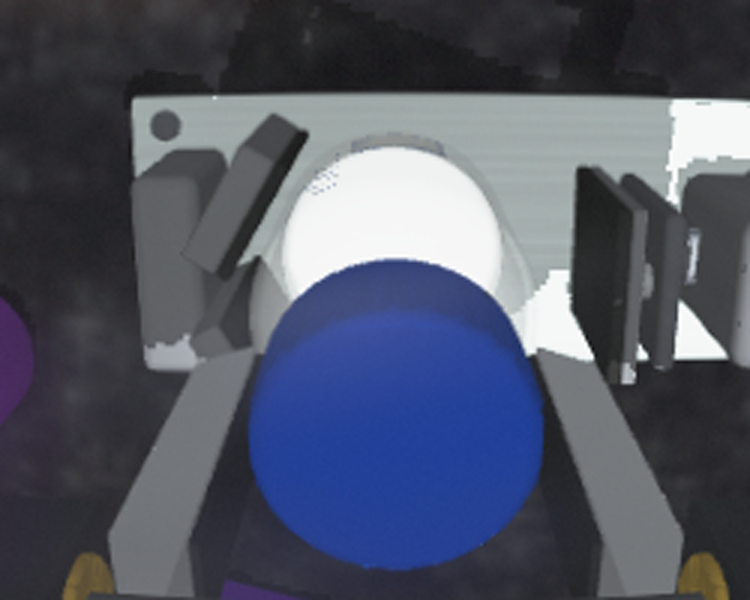

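Emit:
play_rows(
  motion=[0,0,0.004,0.006,0.001,0.001,1,0,0,0,0.002,0,0,1,0,0,0,0,0,0,1,0,0,0,0.0015,0,0,1,0,0,0,0,0,0,1],
)

```text
clock: 24.1
eef_pos: [521.7, -87.8, 89.8]
eef_rot: [-2.415, 1.568, -0.729]
wrist_force: [-0.7, -0.1, -2.1]
finger_gap: 52.7
```

Emit:
play_rows(
  motion=[0,0,0,0.002,0,0,1,0,0,0,0,0,0,1],
)

```text
clock: 24.3
eef_pos: [523.0, -88.3, 90.0]
eef_rot: [-2.166, 1.564, -0.479]
wrist_force: [0.9, 0.1, -2.5]
finger_gap: 52.8
```

Emit:
play_rows(
  motion=[0,0,0,0,0,0,0,0,0,0,0,0,0,-0.2,0,0,0,0,0,0,-0.5,0,0,0,0,0,0,-0.8,0,0,0,0,0,0,-1,0,0,0,0,0,0,-1],
)

```text
clock: 24.9
eef_pos: [523.2, -88.4, 90.1]
eef_rot: [-2.149, 1.563, -0.463]
wrist_force: [-0.5, 0.1, 0.1]
finger_gap: 85.2
```

```bash
python3 -c "
from h import *
plan([521,-88,230],96.6,1,1)
p,d=shot('wrist','w18.png');shot('side','s18.png')
a=cv2.imread('pics/s18.png')[120:290,220:380]
cv2.imwrite('pics/m18.png',np.hstack([cv2.resize(a,(400,425),interpolation=2),cv2.resize(p[100:350,150:385],(400,425))]))
"
```

```text
clock 24.9 pos [523.2 -88.4  90.1] jaw 96.6 tilt [-1.    -0.006 -0.004] gap 85.2 F [-0.5  0.1  0.1] q [-0.24  0.34  1.68 -0.    1.12 -1.92]
[0.001, -0.004, 0.006, -0.14, 0.0012, 0.0, 1.0]
```

View pics/m18.png

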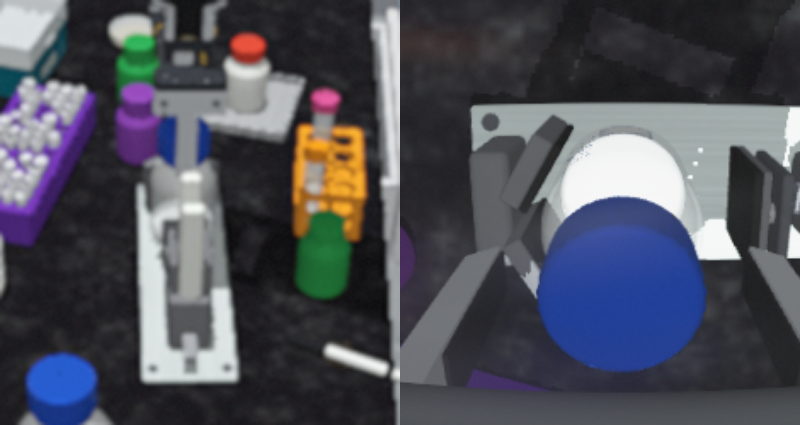

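Emit:
play_rows(
  motion=[0,0,0,-0.005,0,0,-1,0,0,0,-0.01,0,0,-1,0,-0.002,0.003,-0.025,0,0,-1,0,-0.002,0.003,-0.03,0,0,-1,0,0,0,-0.03,0,0,-1,0,0,0,-0.02,0,0,-1,0,0,0,0,0,0,-1],
)

```text
clock: 25.7
eef_pos: [522.5, -88.1, 218.9]
eef_rot: [-1.833, 1.569, -0.146]
wrist_force: [-0.6, -0.3, 0.3]
finger_gap: 94.0
```

```bash
python3 -c "
from h import *
plan([503.5,66,200],96.6,6,-1)
p,d=shot('wrist','w19.png');a,_=shot('side','s19.png')
a=a[120:290,220:380]
for r in place_of('side','sample_bottle')+place_of('side','clamp_squeeze'): print(r['conf'],w('side',r['at']))
cv2.imwrite('pics/m19.png',np.hstack([cv2.resize(a,(400,425),interpolation=2),cv2.resize(p[100:350,150:385],(400,425))]))
"
```

```text
clock 25.7 pos [522.5 -88.1 218.9] jaw 96.6 tilt [-1.    -0.001 -0.   ] gap 94.0 F [-0.6 -0.3  0.3] q [-0.24  0.22  1.51  0.    1.4  -1.92]
[0.0, -0.0, 0.0, 0.0031, 0.0002, 0.0259, -1.0, 0.0, -0.0, 0.0, 0.0031, 0.0002, 0.0259, -1.0, 0.0, -0.0, 0.0, 0.0031, 0.0002, 0.0259, -1.0, 0.0, -0.0, 0.0, 0.0031, 0.0002, 0.0259, -1.0, 0.0, -0.0, 0.0, 0.0031, 0.0002, 0.0259, -1.0, 0.0, -0.0, 0.0, 0.0031, 0.0002, 0.0259, -1.0]
0.96 [518.77922216 -86.43055369   8.95966859]
0.59 [506.58859437  64.80822741 163.10534541]
```

View pics/m19.png

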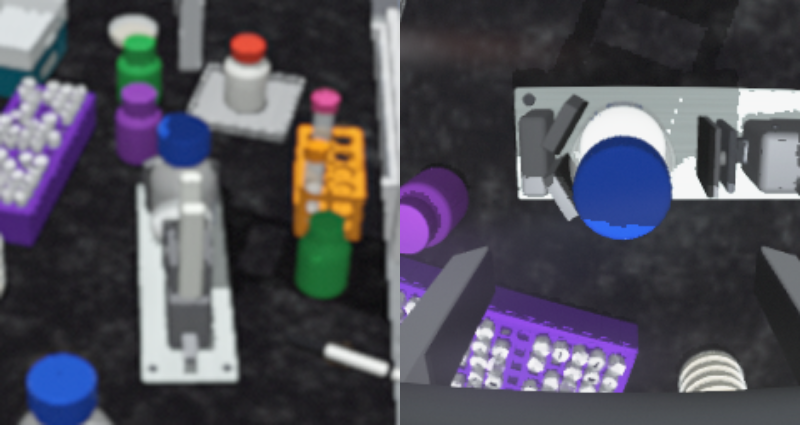

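Bottle stands free in the bay. Now over to the levers.

Emit:
play_rows(
  motion=[0,0,0,-0.002,0,0.015,-1,0,0,0,-0.002,0,0.026,-1,0,0,0,-0.002,0,0.026,-1,0,0,0,-0.001,0,0.026,-1,0,0,0,0,0,0.022,-1,0,0,0,0,0,0.012,-1,0,0,0,0,0,0,-1,0,0,0,0,0,0,-1],
)

```text
clock: 26.7
eef_pos: [502.2, 47.6, 216.1]
eef_rot: [1.283, 1.554, 2.97]
wrist_force: [-0.5, -0.3, -0.2]
finger_gap: 93.9
```

```bash
python3 -c "
from h import *
plan([503.5,66,180],96.6,1,-1)
p,d=shot('wrist','w20.png');X=wcloud(d)
for r in place_of('wrist','clamp_squeeze'): print(r['conf'],w('wrist',r['at']))
k=(X[...,2]>165)&(X[...,2]<192)&(np.abs(X[...,0]-503)<25)&(np.abs(X[...,1]-66)<60)
Q=X[k]; print(len(Q)); h,e=np.histogram(Q[:,1],bins=np.arange(10,126,4)); print(list(zip(e[:-1],h)))
Q=Q[Q[:,2]>176]
for lo,hi in ((15,58),(58,125)):
  q=Q[(Q[:,1]>lo)&(Q[:,1]<hi)]
  if len(q): print(len(q),np.round(q.min(0),1),np.round(q.max(0),1),np.round(q.mean(0),1))
plan([503.5,66,180],96.6,1,-1)
"
```

```text
clock 26.7 pos [502.2  47.6 216.1] jaw 96.6 tilt [-1.     0.016  0.005] gap 93.9 F [-0.5 -0.3 -0.2] q [ 0.02  0.18  1.57  0.    1.41 -1.67]
[0.001, 0.005, -0.016, 0.0362, -0.004, 0.018, -1.0]
0.56 [502.59715705  66.95602028 168.6838154 ]
954
[(np.int64(10), np.int64(0)), (np.int64(14), np.int64(0)), (np.int64(18), np.int64(0)), (np.int64(22), np.int64(0)), (np.int64(26), np.int64(55)), (np.int64(30), np.int64(130)), (np.int64(34), np.int64(140)), (np.int64(38), np.int64(121)), (np.int64(42), np.int64(22)), (np.int64(46), np.int64(0)), (np.int64(50), np.int64(0)), (np.int64(54), np.int64(0)), (np.int64(58), np.int64(0)), (np.int64(62), np.int64(0)), (np.int64(66), np.int64(0)), (np.int64(70), np.int64(130)), (np.int64(74), np.int64(151)), (np.int64(78), np.int64(138)), (np.int64(82), np.int64(67)), (np.int64(86), np.int64(0)), (np.int64(90), np.int64(0)), (np.int64(94), np.int64(0)), (np.int64(98), np.int64(0)), (np.int64(102), np.int64(0)), (np.int64(106), np.int64(0)), (np.int64(110), np.int64(0)), (np.int64(114), np.int64(0)), (np.int64(118), np.int64(0))]
386 [497.6  27.4 176. ] [517.8  42.1 185.2] [506.4  34.8 181.8]
415 [491.4  70.7 176.1] [513.1  85.7 183.7] [501.7  77.6 180.6]
clock 26.8 pos [502.3  47.1 216.3] jaw 96.6 tilt [-1.     0.016  0.005] gap 94.0 F [-0.3  0.8 -0.3] q [ 0.02  0.18  1.57  0.    1.41 -1.67]
[-0.0, 0.005, -0.016, 0.0363, -0.0039, 0.0185, -1.0]
```

View pics/w20.png

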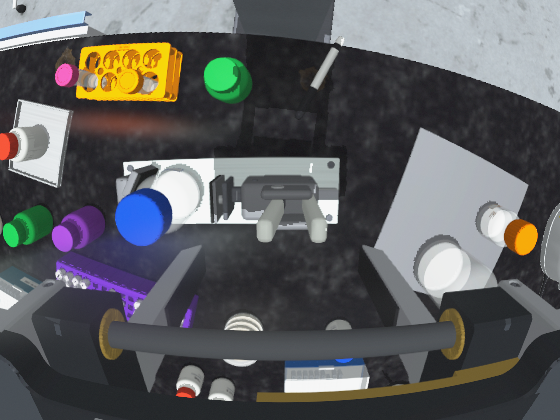

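Emit:
play_rows(
  motion=[0,0.003,-0.01,0,-0.003,0.012,-1,0,0.002,-0.006,0.005,-0.001,0.005,-1,0,0,0,0,0,0,-1,0,0,0,0,0,0,-1],
)

```text
clock: 27.2
eef_pos: [504.7, 64.4, 210.5]
eef_rot: [-2.037, 1.569, -0.354]
wrist_force: [1.5, 0.5, -0.4]
finger_gap: 93.6
```

```bash
python3 -c "
from h import *
plan([503.5,66,111],96.6,1,-1)
"
```

```text
clock 27.2 pos [504.7  64.4 210.5] jaw 96.4 tilt [-1.    -0.002 -0.001] gap 93.6 F [ 1.5  0.5 -0.4] q [ 0.06  0.18  1.58 -0.    1.38 -1.63]
[-0.003, -0.001, 0.002, 0.0995, 0.0012, 0.0018, -1.0]
```

Emit:
play_rows(
  motion=[0,0,0.002,0.01,0.001,0.0015,-1,0,0,0,0.025,0,0,-1,0,0,0,0.025,0,0,-1,0,0,0,0.02,0,0,-1,0,0,0,0.006,0,0,-1,0,0,0,0,0,0,-1],
)

```text
clock: 27.8
eef_pos: [502.9, 65.3, 119.5]
eef_rot: [2.312, 1.569, -2.289]
wrist_force: [-0.2, 0.3, 0.1]
finger_gap: 93.8
```

```bash
python3 -c "
from h import *
plan([503.5,66,111],96.6,1,-1)
p,d=shot('wrist','w21.png')
plan([503.5,66,111],96.6,1,-1)
"
```

```text
clock 27.8 pos [502.9  65.3 119.5] jaw 96.4 tilt [-1.     0.001 -0.001] gap 93.8 F [-0.2  0.3  0.1] q [ 0.06  0.26  1.71 -0.    1.18 -1.62]
[-0.004, -0.001, -0.001, 0.0085, -0.0007, 0.0007, -1.0]
clock 27.85 pos [503.1  65.3 120. ] jaw 96.4 tilt [-1.     0.    -0.001] gap 94.4 F [ 0.6 -0.   0.4] q [ 0.06  0.26  1.71 -0.    1.18 -1.62]
[-0.004, -0.001, -0.0, 0.009, -0.0005, 0.0007, -1.0]
```

View pics/w21.png

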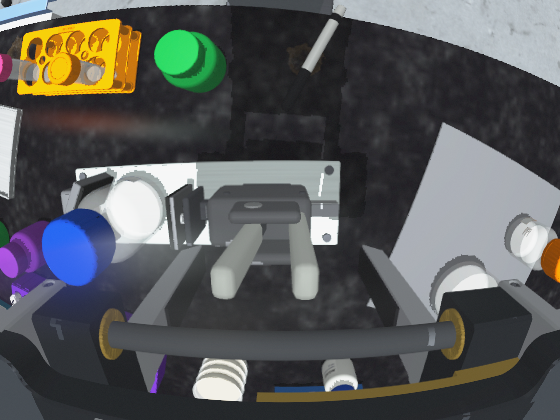

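Emit:
play_rows(
  motion=[0,0,0,0.008,0,0.0005,-1,0,0,0,0,0,0,1,0,0,0,0,0,0,1,0,0,0,0,0,0,1,0,0,0,0,0,0,1,0,0,0,0,0,0,1,0,0,0,0,0,0,1,0,0,0,0,0,0,1,0,0,0,0,0,0,1,0,0,0,0,0,0,1,0,0,0,0,0,0,1],
  newtons=35,
)

```text
clock: 28.95
eef_pos: [504.4, 64.3, 114.9]
eef_rot: [-2.429, 1.565, -0.747]
wrist_force: [1.2, 0.1, -2.7]
finger_gap: 40.8
```

```bash
python3 -c "
from h import *
plan([503.5,66,111],96.6,1,-1)
p,d=shot('wrist','w22.png')
"
```

```text
clock 28.95 pos [504.4  64.3 114.9] jaw 96.4 tilt [-1.    -0.004 -0.005] gap 40.8 F [ 1.2  0.1 -2.7] q [ 0.06  0.26  1.71 -0.    1.16 -1.62]
[-0.003, -0.005, 0.004, 0.0039, 0.0007, 0.0018, -1.0]
```

View pics/w22.png

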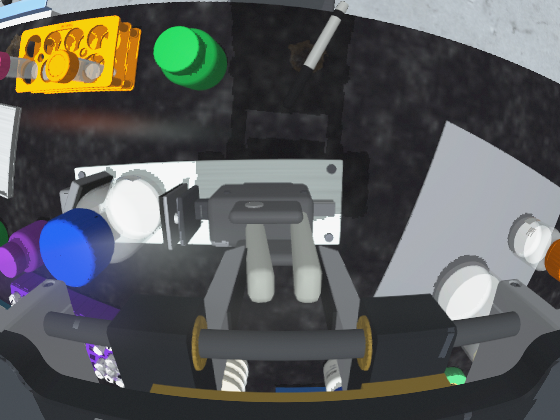

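Emit:
play_rows(
  motion=[0,0,0,0,0,0,-1,0,0,0,0,0,0,-1,0,0,0,0,0,0,-1,0,0,0,0,0,0,-1,0,0,0,0,0,0,-1,0,0,0,0,0,0,-1,0,0,0,0,0,0,-1,0,0,0,0,0,0,-1,0,-0.003,0.003,0.003,0.0005,0.0015,-1,0,0,0,0,0,0,-1,0,0,0,0,0,0,1,0,0,0,0,0,0,1,0,0,0,0,0,0,1,0,0,0,0,0,0,1,0,0,0,0,0,0,1,0,0,0,0,0,0,1,0,0,0,0,0,0,1,0,0,0,0,0,0,1,0,0,0,0,0,0,1,0,0,0,0,0,0,1],
)

```text
clock: 31.0
eef_pos: [504.4, 64.2, 113.3]
eef_rot: [-2.484, 1.566, -0.802]
wrist_force: [0.4, 0.2, 1.2]
finger_gap: 40.8
```

```bash
cat >> h.py <<'E'
def padpos(f=None):
    p,d=camera('wrist');X=wcloud(d)
    if f: cv2.imwrite('pics/'+f,p)
    c,s=np.sin(np.radians(6.62)),np.cos(np.radians(6.62))
    L=(X-np.array([521.6,-92,0])); cx=L[...,0]*c-L[...,1]*s; cy=L[...,0]*s+L[...,1]*c
    k=(cx>-80)&(cx<-20)&(np.abs(cy)<22)&(X[...,2]>66)&(X[...,2]<82)
    q=cx[k]; print('pad top pts',k.sum(), np.round(np.percentile(q,[5,50,95]),1) if len(q) else '')
    h=cv2.cvtColor(p,cv2.COLOR_BGR2HSV);m=(h[...,0]>100)&(h[...,0]<130)&(h[...,1]>120)&(np.hypot(cx,cy)<45)&(X[...,2]>140)
    print('cap',m.sum(),'clamp xy',np.round([np.median(cx[m]),np.median(cy[m])],1))
E
python3 -c "
from h import *
plan([503.5,66,111],96.6,1,-1)
padpos('w23.png')
"
```

```text
clock 31.0 pos [504.4  64.2 113.3] jaw 96.4 tilt [-1.    -0.003 -0.004] gap 40.8 F [0.4 0.2 1.2] q [ 0.06  0.27  1.71 -0.    1.16 -1.62]
[-0.004, -0.004, 0.003, 0.0023, 0.0007, 0.0019, -1.0]
pad top pts 1374 [-66.  -51.6 -32.2]
cap 3217 clamp xy [-8.6 -1.1]
```

View pics/w23.png

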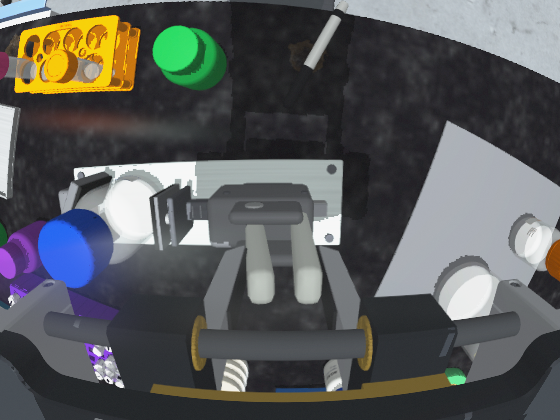

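Emit:
play_rows(
  motion=[0,0,0,0,0,0,-1,0,0,0,0,0,0,-1,0,0,0,0,0,0,-1,0,0,0,0,0,0,-1,0,0,0,0,0,0,-1,0,0,0,0,0,0,-1,0,0,0,0,0,0,-1,0,0,0,0,0,0,-1,0,-0.003,0.003,0.002,0.0005,0.0015,-1,0,0,0,0,0,0,-1,0,0,0,0,0,0,1,0,0,0,0,0,0,1,0,0,0,0,0,0,1,0,0,0,0,0,0,1,0,0,0,0,0,0,1,0,0,0,0,0,0,1,0,0,0,0,0,0,1,0,0,0,0,0,0,1,0,0,0,0,0,0,1,0,0,0,0,0,0,1],
)

```text
clock: 33.05
eef_pos: [504.0, 64.1, 111.9]
eef_rot: [-3.052, 1.568, -1.371]
wrist_force: [0.1, 0.0, 0.2]
finger_gap: 41.7
```

Emit:
play_rows(
  motion=[0,0,0,0,0,0,-1,0,0,0,0,0,0,-1,0,0,0,0,0,0,-1,0,0,0,0,0,0,-1,0,0,0,0,0,0,-1,0,0,0,0,0,0,-1,0,0,0,0,0,0,-1,0,0,0,0,0,0,-1,0,-0.003,0.003,0.002,0.0005,0.0015,-1,0,0,0,0,0,0,-1,0,0,0,0,0,0,1,0,0,0,0,0,0,1,0,0,0,0,0,0,1,0,0,0,0,0,0,1,0,0,0,0,0,0,1,0,0,0,0,0,0,1,0,0,0,0,0,0,1,0,0,0,0,0,0,1,0,0,0,0,0,0,1,0,0,0,0,0,0,1],
)

```text
clock: 35.05
eef_pos: [503.6, 64.0, 110.5]
eef_rot: [2.389, 1.567, -2.214]
wrist_force: [0.7, 0.0, 1.0]
finger_gap: 41.6
```

```bash
python3 -c "
from h import *
plan([503.5,66,111],96.6,1,-1)
padpos('w24.png')
"
```

```text
clock 35.05 pos [503.6  64.  110.5] jaw 96.3 tilt [-1.     0.002 -0.003] gap 41.6 F [0.7 0.  1. ] q [ 0.06  0.27  1.71 -0.    1.16 -1.62]
[-0.005, -0.003, -0.002, -0.0005, -0.0001, 0.002, -1.0]
pad top pts 1262 [-50.1 -39.3 -27.3]
cap 3118 clamp xy [-5.2 -1.9]
```

View pics/w24.png

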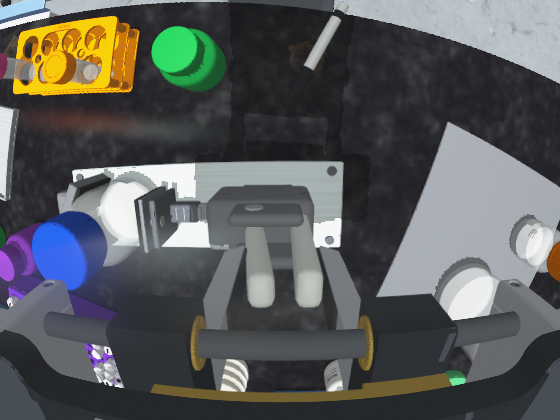

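Emit:
play_rows(
  motion=[0,0,0,0,0,0,-1,0,0,0,0,0,0,-1,0,0,0,0,0,0,-1,0,0,0,0,0,0,-1,0,0,0,0,0,0,-1,0,0,0,0,0,0,-1,0,0,0,0,0,0,-1,0,0,0,0,0,0,-1,-0.003,-0.003,0,0,0,0.002,-1,0,0,0,0,0,0,-1,0,0,0,0,0,0,1,0,0,0,0,0,0,1,0,0,0,0,0,0,1,0,0,0,0,0,0,1,0,0,0,0,0,0,1,0,0,0,0,0,0,1,0,0,0,0,0,0,1,0,0,0,0,0,0,1,0,0,0,0,0,0,1,0,0,0,0,0,0,1],
  newtons=45,
)

```text
clock: 37.1
eef_pos: [503.6, 64.1, 111.6]
eef_rot: [2.548, 1.567, -2.052]
wrist_force: [-0.3, 1.1, 0.2]
finger_gap: 41.4
```

Emit:
play_rows(
  motion=[0,0,0,0,0,0,-1,0,0,0,0,0,0,-1,0,0,0,0,0,0,-1,0,0,0,0,0,0,-1,0,0,0,0,0,0,-1,0,0,0,0,0,0,-1,0,0,0,0,0,0,-1,0,0,0,0,0,0,-1,0,-0.002,0,0,0,0.0015,-1,0,0,0,0,0,0,-1,0,0,0,0,0,0,1,0,0,0,0,0,0,1,0,0,0,0,0,0,1,0,0,0,0,0,0,1,0,0,0,0,0,0,1,0,0,0,0,0,0,1,0,0,0,0,0,0,1,0,0,0,0,0,0,1,0,0,0,0,0,0,1,0,0,0,0,0,0,1],
)

```text
clock: 39.1
eef_pos: [503.7, 64.2, 112.9]
eef_rot: [2.867, 1.567, -1.734]
wrist_force: [0.2, 1.5, 0.2]
finger_gap: 41.5
```

```bash
python3 -c "
from h import *
plan([503.5,66,111],96.6,1,-1)
padpos('w25.png')
"
```

```text
clock 39.1 pos [503.7  64.2 112.9] jaw 96.4 tilt [-1.     0.001 -0.004] gap 41.5 F [0.2 1.5 0.2] q [ 0.06  0.27  1.71 -0.    1.16 -1.62]
[-0.003, -0.004, -0.001, 0.0019, 0.0, 0.0018, -1.0]
pad top pts 997 [-43.  -36.7 -27. ]
cap 3116 clamp xy [-4.7 -1.5]
```

View pics/w25.png

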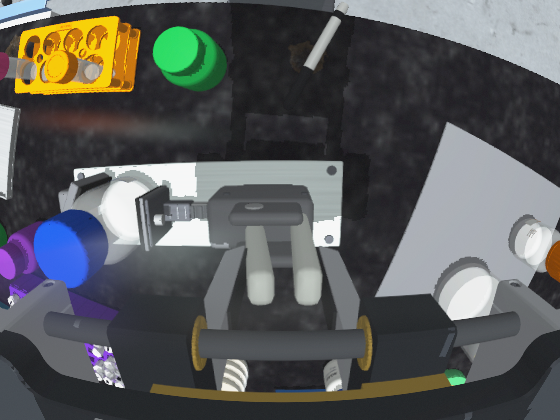

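Emit:
play_rows(
  motion=[0,0,0,0,0,0,-1,0,0,0,0,0,0,-1,0,0,0,0,0,0,-1,0,0,0,0,0,0,-1,0,0,0,0,0,0,-1,0,0,0,0,0,0,-1,0,0,0,0,0,0,-1,0,0,0,0,0,0,-1,0,-0.003,0,0.001,0,0.0015,-1,0,0,0,0,0,0,-1,0,0,0,0,0,0,1,0,0,0,0,0,0,1,0,0,0,0,0,0,1,0,0,0,0,0,0,1,0,0,0,0,0,0,1,0,0,0,0,0,0,1,0,0,0,0,0,0,1,0,0,0,0,0,0,1,0,0,0,0,0,0,1,0,0,0,0,0,0,1],
)

```text
clock: 41.15
eef_pos: [503.8, 64.3, 113.1]
eef_rot: [3.035, 1.568, -1.566]
wrist_force: [0.8, 1.9, 0.8]
finger_gap: 41.1
```

```bash
python3 -c "
from h import *
padpos('w26.png')
a=cv2.imread('pics/w25.png')[150:270,40:240];b=cv2.imread('pics/w26.png')[150:270,40:240]
cv2.imwrite('pics/m26.png',np.vstack([cv2.resize(a,(500,300),interpolation=2),cv2.resize(b,(500,300),interpolation=2)]))
"
```

```text
pad top pts 997 [-43.  -36.7 -27. ]
cap 3110 clamp xy [-4.8 -1.5]
```

View pics/m26.png

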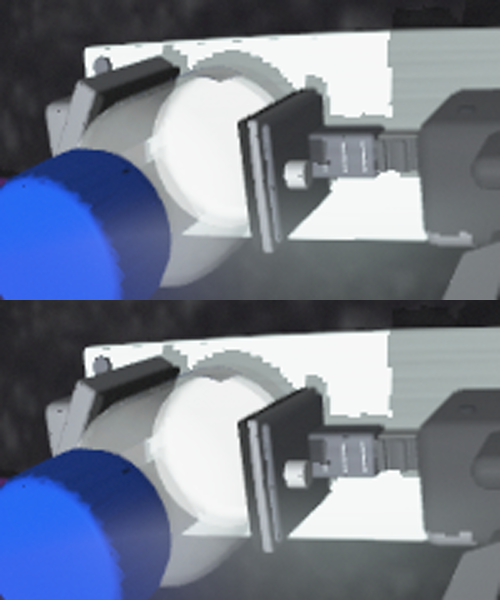

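Emit:
play_rows(
  motion=[0,0,0,0,0,0,-1,0,0,0,0,0,0,-1,0,0,0,0,0,0,-1,0,0,0,0,0,0,-1,0,0,0,0,0,0,-1,0,0,0,0,0,0,-1,0,0,0,0,0,0,-1,0,0,0,0,0,0,-1,0,-0.003,0,0.001,0,0.0015,-1,0,0,0,0,0,0,-1,0,0,0,0,0,0,1,0,0,0,0,0,0,1,0,0,0,0,0,0,1,0,0,0,0,0,0,1,0,0,0,0,0,0,1,0,0,0,0,0,0,1,0,0,0,0,0,0,1,0,0,0,0,0,0,1,0,0,0,0,0,0,1,0,0,0,0,0,0,1],
  newtons=55,
)

```text
clock: 43.2
eef_pos: [504.0, 64.4, 113.3]
eef_rot: [-2.913, 1.568, -1.231]
wrist_force: [0.9, 2.2, 0.3]
finger_gap: 40.8
```

Emit:
play_rows(
  motion=[0,0,0,0,0,0,-1,0,0,0,0,0,0,-1,0,0,0,0,0,0,-1,0,0,0,0,0,0,-1,0,0,0,0,0,0,-1,0,0,0,0,0,0,-1,0,0,0,0,0,0,-1,0,0,0,0,0,0,-1,0,0,0,0,0,0.001,-1,0,0,0,0,0,0,-1],
)

```text
clock: 44.2
eef_pos: [503.9, 64.8, 113.4]
eef_rot: [-2.989, 1.569, -1.309]
wrist_force: [-0.7, 1.0, -0.1]
finger_gap: 94.1
```

```bash
python3 -c "
from h import *
plan([503.5,66,230],96.6,1,-1)
padpos('w27.png')
"
```

```text
clock 44.2 pos [503.9  64.8 113.4] jaw 96.3 tilt [-1.    -0.    -0.002] gap 94.1 F [-0.7  1.  -0.1] q [ 0.06  0.27  1.71 -0.    1.16 -1.62]
[-0.006, -0.002, 0.0, -0.1166, 0.0002, 0.001, -1.0]
pad top pts 1080 [-44.5 -37.7 -26.8]
cap 3111 clamp xy [-4.7 -1.5]
```

View pics/w27.png

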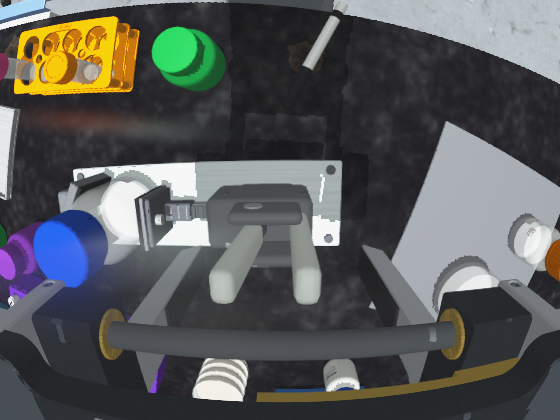

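Emit:
play_rows(
  motion=[0,0,0,-0.01,0,0.001,-1,0,0,0,-0.025,0,0,-1,0,0,0,-0.03,0,0,-1,0,0,0,-0.03,0,0,-1,0,0,0,-0.02,0,0,-1,0,0,0,0,0,0,-1,0,0,0,0,0,0,-1],
)

```text
clock: 44.95
eef_pos: [503.1, 66.4, 236.0]
eef_rot: [-2.622, 1.569, -0.942]
wrist_force: [-0.5, -0.8, -1.2]
finger_gap: 93.7
```

```bash
python3 -c "
from h import *
plan([503.5,66,230],96.6,1,-1)
padpos('w28.png')
a,_=shot('side','s28.png');b,_=shot('top','t28.png')
for n in ('tray','old_bottle','sample_bottle','big_bottle','small_bottle','dishes','reagent'):
  masks=None
cv2.imwrite('pics/s28c.png',cv2.resize(a[120:360,150:400],None,fx=2.5,fy=2.5,interpolation=2))
for n in ('tray','old_bottle','sample_bottle','big_bottle','small_bottle','dishes','reagent'):
  for r in place_of('side',n)[:4]: print(n,round(r['conf'],2),np.round(w('side',r['at'])))
"
```

```text
clock 44.95 pos [503.1  66.4 236. ] jaw 96.3 tilt [-1.    -0.001 -0.002] gap 93.7 F [-0.5 -0.8 -1.2] q [ 0.06  0.16  1.55 -0.    1.43 -1.62]
[-0.006, -0.002, 0.001, 0.006, -0.0004, -0.0004, -1.0]
pad top pts 528 [-44.7 -37.7 -27.3]
cap 1791 clamp xy [-2.  -0.2]
tray 0.85 [ 463. -346.    3.]
old_bottle 0.81 [371. -30.   0.]
old_bottle 0.7 [ 583. -238.   -2.]
old_bottle 0.69 [ 467. -344.    5.]
old_bottle 0.59 [ 594. -343.    1.]
sample_bottle 0.95 [519. -93.  12.]
sample_bottle 0.42 [714. 162.   4.]
big_bottle 0.81 [590. 302.   7.]
big_bottle 0.34 [529. 312.  -0.]
small_bottle 0.81 [508. 377.   4.]
dishes 0.88 [728.  15.  -1.]
reagent 0.77 [715. 161.   0.]
reagent 0.18 [ 462. -347.    3.]
```

View pics/s28c.png

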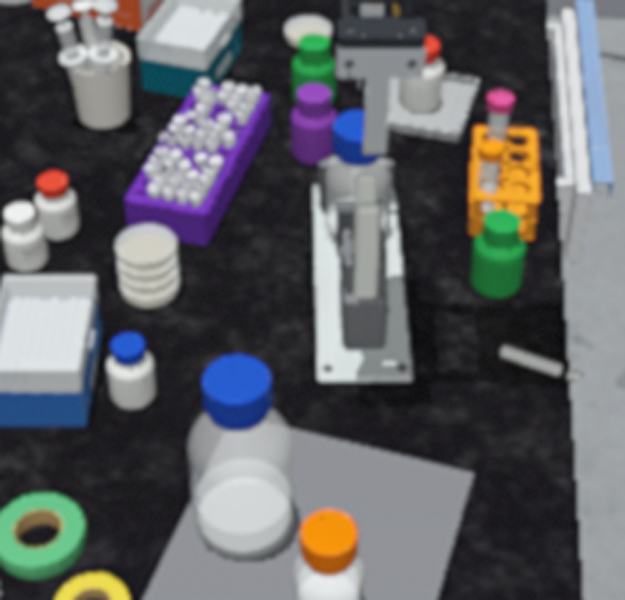

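View pics/w28.png

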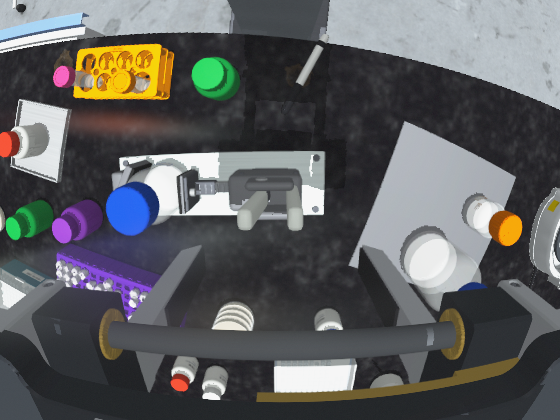

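```bash
python3 -c "
from h import *
p,d=camera('side');X=cloud('side',d);h=cv2.cvtColor(p,cv2.COLOR_BGR2HSV)
m=(h[...,0]>100)&(h[...,0]<130)&(h[...,1]>120)&(np.abs(X[...,0]-520)<40)&(np.abs(X[...,1]+90)<45)
print('cap top z',m.sum(),np.percentile(X[m][:,2],[50,90,97]))
print(sign_off(),read_state()['clock'])
"
```

```text
cap top z 238 [145.41574354 149.54839126 150.50479713]
the job is handed in; nothing more can be done
the job is handed in; nothing more can be done
```

The job is done and handed in at about 45 s: the old bottle stands in the tray and the sample bottle is clamped in the V. `sign_off()` gave no verdict.

**What I did**
- **Old bottle:** The red-capped bottle now stands upright in the tray, within about 3 mm of its centre. I left the green and purple look-alikes alone.
- **Sample bottle:** I stood the middle-sized bottle on the clamp plate between the jaws, then squeezed the trigger fully 8 times. Finger gap at full squeeze was 40.8 to 41.7 mm, against 40 expected. The jaw did not move between squeezes 6 and 7. I then let go, and the trigger sprang back.

**Last checks**
- **Sample bottle:** It is at about (519, -93), against a seat estimate of (521.6, -92). Its cap top is at about 149 mm, against 148 expected, so it is upright on the plate.
- **Clamp pad:** It lies against the bottle. The bar slipped back about 1 mm after release, within the stated 1 to 3 mm.
- **Everything else:** The other bottles and dishes are where they were at the start, within measuring error.

**What failed or disagreed**
- **First grasp missed:** The fingers closed on air above the red cap. The real fingertips sit about 34 mm above the reported TCP. I measured this with the wrist and side cameras and corrected for it from then on.
- **Network height reading:** The network put the sample bottle's underside at 12 mm rather than 6. The depth reading of the cap top contradicts that.
- **Force on set-down:** The wrist force hardly showed contact when either bottle was set down. I judged it from the height no longer changing and from the pictures.

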